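Weigh out the hex blanks and shut the rest away

TASK

Make up the weighed batch for the next class: set hex-headed steel blanks on the pan of the sprung scale, adding or taking off pieces until its red pointer rests within the green band. Then put every blank that is left over into the open drawer of the little cabinet and push the drawer fully shut, leaving the band and the other tools as they are.

Things in the scene. Friction and masses are not known exactly. Their poses are not given: they have to be found in the camera images.
- pan_floor (a point): middle of the top of the scale pan's floor; x points to the scale's column, z up. The pan is an aluminium tray, 130 mm (x) by 178 mm (y), wall 3 mm thick and 9 mm above the floor; empty, the floor is 100 mm above the table. It stays level on a spring and sinks in proportion to the load: about 6 mm for a thin-headed blank, 12 mm for a thick-headed one; stop at 50 mm
- pointer (a point): middle of the red pointer bar (3 mm thick, lying level across the front of the white scale column on the side away from the pan). It is fixed to the pan and goes up and down with it, at the height of the pan's floor
- band_mid (a point): middle of the green band, a 10 mm tall sleeve (18 x 46 mm in plan) on the white column, 90 mm beyond the pan's middle. Its height marks the wanted load, 20 to 30 mm below the pointer's height with the pan empty; the pointer is in the band when within 5 mm of this height. Leave it as set
- scale: the sprung scale, fixed; origin under its middle at table height, x from pan to column, z up. Blue base 200 x 150 mm, 45 mm tall, centred at x = -30 mm; the pan's middle is at x = -60 mm; white column at x = +30 mm, 120 mm tall
- stock: small grey steel stock cabinet, 180 mm deep (x) x 240 mm wide (y) x 90 mm tall, fixed; origin under its middle; its front and red drawer face its -x, the drawer slides straight out along -x
- stock_drawer0 (a joint): how far the drawer stands open (m): 0 is fully shut, about 0.11 at the start; light sliding friction of 1 N; it stays where it is left
- drawer_floor (a point): middle of the drawer's inner floor, 22 mm above the table; axes as the cabinet's. Inside 135 mm (x) by 198 mm (y), walls 6 mm thick, 46 mm above this floor; when open by d, the part from x = -67 mm to x = d - 73 mm lies outside the cabinet, open from above. The shut cabinet has 56 mm of headroom over this floor
- stock_drawer0_handle (a point): middle of the drawer's steel bar handle: level bar, 120 mm long along the cabinet's y, 35 mm before the red drawer front; front panel 15 mm thick, its top 77 mm above the table; the bar is about 52 mm above the table
- thin1: bright hex-headed steel blank with a thin head: standing on its hexagonal head (40 mm across flats, 46 mm across corners, 8 mm thick) with a plain round shank, 20 mm diameter and 28 mm long, rising from the middle; 36 mm tall in all, mass 0.15 kg give or take 13 %. Origin: centre of the head's underside; z along the shank. May be absent
- thick1: blackened dark hex-headed steel blank with a thick head: standing on its hexagonal head (40 mm across flats, 46 mm across corners, 22 mm thick) with a plain round shank, 20 mm diameter and 28 mm long, rising from the middle; 50 mm tall in all, mass 0.30 kg give or take 13 %. Origin: centre of the head's underside; z along the shank. May be absent
- thin2: bright hex-headed steel blank with a thin head: standing on its hexagonal head (40 mm across flats, 46 mm across corners, 8 mm thick) with a plain round shank, 20 mm diameter and 28 mm long, rising from the middle; 36 mm tall in all, mass 0.15 kg give or take 13 %. Origin: centre of the head's underside; z along the shank. May be absent
- thick2: blackened dark hex-headed steel blank with a thick head: standing on its hexagonal head (40 mm across flats, 46 mm across corners, 22 mm thick) with a plain round shank, 20 mm diameter and 28 mm long, rising from the middle; 50 mm tall in all, mass 0.30 kg give or take 13 %. Origin: centre of the head's underside; z along the shank. May be absent
- thin3: bright hex-headed steel blank with a thin head: standing on its hexagonal head (40 mm across flats, 46 mm across corners, 8 mm thick) with a plain round shank, 20 mm diameter and 28 mm long, rising from the middle; 36 mm tall in all, mass 0.15 kg give or take 13 %. Origin: centre of the head's underside; z along the shank. May be absent
- thick3: blackened dark hex-headed steel blank with a thick head: standing on its hexagonal head (40 mm across flats, 46 mm across corners, 22 mm thick) with a plain round shank, 20 mm diameter and 28 mm long, rising from the middle; 50 mm tall in all, mass 0.30 kg give or take 13 %. Origin: centre of the head's underside; z along the shank. May be absent
- thin4: bright hex-headed steel blank with a thin head: standing on its hexagonal head (40 mm across flats, 46 mm across corners, 8 mm thick) with a plain round shank, 20 mm diameter and 28 mm long, rising from the middle; 36 mm tall in all, mass 0.15 kg give or take 13 %. Origin: centre of the head's underside; z along the shank. May be absent
- collar: bystander: knurled aluminium stop collar, 40 mm diameter, 14 mm tall; origin at the centre of its underside
- gauge: bystander: flat steel drill gauge plate 60 x 34 x 4 mm with rows of holes; origin at the centre of its underside, x along its length
- vblock: bystander: small cast-iron V-block 40 x 44 x 30 mm; origin at the centre of its underside
- glasses_case: bystander: yellow plastic safety glasses case 160 x 65 x 50 mm, off to the left side; origin at the centre of its underside
- chip_brush: bystander: chip brush lying off to the right

How it is judged:
By the outcome, as a careful person would: the job done as asked, in the order asked, and still so for the second after the job is handed in, with the robot touching nothing.
Of thin1, thin2, thin3, thin4 only 3 to 4 are there at a start; the rules pass over those that are not, and their reading is None.
Of thick1, thick2, thick3 only 2 to 3 are there at a start; the rules pass over those that are not, and their reading is None.
At some moment in a run one of thin1, thick1, thin2, thick2, thin3, thick3, thin4 may be knocked a few centimetres aside while the robot is not near it.
Once in a run the grip may slacken for a moment while it holds something.
It also fails if it takes over 208 s, if anything falls off the work surface, if the arm or the gripper's body presses on something with over 40 N, if the wrist force passes 120 N, or if a joint passes its speed limit or range.

ROBOT

A 6-joint arm with a two-finger parallel gripper is mounted at the origin on the work surface. World frame = base frame: x ahead of the robot, y to its left, z up, the work surface at z = 0. Lengths are in m, angles in rad, forces in N, time in s.
With the tool pointing down it reaches from about 0.375 to 0.9 m from the base axis. Payload 3.1 kg.
Tool frame: the origin (TCP) lies between the finger pads; the fingertips stand 19 mm ahead of it and the grasp point (between the pads) is the TCP; z points along the fingers, y is the line along which they close (so a half turn about z gives the same grasp; the last joint's range is limited). The gripper opens to 87 mm and grips with 3 to 60 N. Pads are 19 mm wide; open, the fingers measure 117 mm over their backs; the gripper's body (75 mm by 190 mm) begins 51 mm behind the grasp point.
Start: joints at [-1.421, 0.527, 1.433, -0, 1.181, -0.178], TCP at [0.201, -0.592, 0.242] pointing down, gripper open.
Joint ranges: [-3.08, 3.08], [-0.75, 2.2], [0.22, 2.44], [-1.43, 4.57], [0, 2.65], [-2.85, 2.85]. Speed limits (rad/s): [2.79, 2.79, 3.14, 3.14, 3.14, 3.14].

INTERFACE

Orientations are given as a unit quaternion [x, y, z, w].
In Python, from rig import telemetry, viewer, hand_in gives the robot as it stands. The module is installed in compiled form; this text tells all that it offers.
- The arm moves only by the shell command python3 -m creep 'ROWS' [FORCE]. ROWS is JSON, a list of rows, each an object with "translation": the shift along the tool's x, y, z in mm, a list of three; "roll": the turn about the tool's z in degrees; "gripper": the finger opening in mm, from 0 to 87. In form: [{"translation": [tx, ty, tz], "roll": roll, "gripper": gripper}, ...]. A call has 1 to 5 rows; each row is the pose to reach, as a shift and turn from the pose commanded when the call began, along the tool's axes at that moment; what a row does not reach only later rows make up. A row lasts 1/12 s, in which the tool goes at most 41.7 mm and 7.16 degrees, less where a joint would pass 70% of its speed; a pose out of reach is approached as far as the arm can. A call with a gripper value outside its range is refused whole. The fingers move at their own pace and stop on an object; FORCE is the grip in N (left out, the last holds). Time passes only in rows, so rows that repeat a pose let the fingers close. It gives the time, the measured TCP pose, the force, the opening and the grip force at its end, in the units of the state.
- telemetry.get_obs(): the state, without advancing time (a new reading comes with each control period).
- viewer.camera(name): name is "side" or "top"; returns the picture (384x512x3 uint8, blue, green, red); there is no depth.
- viewer.camera_info(name): a dict with "intrinsics" (3x3 intrinsics, pixels), "rvec" (rotation vector, rad) and "tvec" (3), from world to camera coordinates, as OpenCV has them. Camera axes: x right, y down, z forward; pixel columns grow to the right and rows downward; lengths in m; the calibration is good to about 2 mm. A picture is of the moment at which its call begins. camera_info takes no time and is no camera call.
- hand_in(): hands the job in; it is judged then, once.
Trained networks look in the newest picture that a camera, given by its name, has taken for a name from the list of things; names that differ only in an ending like _2 or _b are one class to them, and where a whole thing is asked for, a point or a joint stands for the part that bears it (a point fixed in the world has none). Each returns a list of dicts, best first, with "p" (0 to 1); they miss things now and then, are a little off and sometimes report something else, mostly with a low value. They report only what shows in the picture. A call takes as long as a camera call.
- viewer.recognise(camera, thing): "bbox" ([left, top, width, height] in pixels, round what is visible of it).
The state is a dict: "time": time; "q": joint angles; "joint_velocities": joint speeds; "joint_torque": joint torques, N m; "position": TCP position; "tool_rot": TCP orientation; "ft_force": force on the tool from outside, world axes, zero at the start; "moment": the same for the moment, N m; "grip_width": finger opening in m; "grip_force": force on a finger pad.
Only numpy, scipy, OpenCV 4.12 (cv2) and the standard library are available. Lean on these libraries where they do the work, as an engineer would, in place of code of your own. Each camera call takes 0.05 s, during which the arm holds its last target. There are 200 camera calls.

## Working session

There is one attempt and no reset: what is moved stays moved. The work goes in short steps, Python scripts to look and compute and a shell command to move; the robot and the scene stay as the last step left them, time stands still between calls to the robot, and variables do not carry over. Pictures are saved under pics/ and viewed, at most 17 in all, crops included, and the job is handed in when it is done.

```bash
mkdir -p pics; cat > h.py <<'E'
import numpy as np, cv2
from rig import telemetry, viewer
from scipy.spatial.transform import Rotation as R
def cam(n):
    i=viewer.camera_info(n); K=np.array(i["intrinsics"]);Rm=cv2.Rodrigues(np.array(i["rvec"],float))[0];t=np.array(i["tvec"],float).ravel()
    return K,Rm,t
def ray(n,uv,z):
    K,Rm,t=cam(n); c=-Rm.T@t; d=Rm.T@np.linalg.inv(K)@np.array([uv[0],uv[1],1.]); return c+d*(z-c[2])/d[2]
def proj(n,P):
    K,Rm,t=cam(n); p=K@(Rm@np.array(P,float)+t); return p[:2]/p[2]
def snap(n,f=None):
    im=viewer.camera(n)
    if f: cv2.imwrite("pics/"+f,im)
    return im
def tool(dx):
    "world shift (m) -> tool mm"
    o=telemetry.get_obs(); return np.round(1000*R.from_quat(o["tool_rot"]).as_matrix().T@np.array(dx),1)
def st():
    o=telemetry.get_obs(); print(round(o["time"],2),np.round(o["position"],4),np.round(R.from_quat(o["tool_rot"]).as_matrix()[:,:2].T.ravel(),3),np.round(o["ft_force"],1),o["grip_width"],o["grip_force"])
def go(P):
    o=telemetry.get_obs(); print("to",P,tool(np.array(P)-np.array(o["position"])))
E
python3 - <<'E'
from h import *
a=snap("top","t0.png");b=snap("side","s0.png");st()
for n in("top","side"):
    K,Rm,t=cam(n);print(n,K.round(1).tolist(),(-Rm.T@t).round(3),Rm[2].round(3))
    for th in("thin1","thick1","pan_floor","pointer","band_mid","scale","stock","stock_drawer0_handle"):
        print(n,th,[(np.round(d["bbox"]).astype(int).tolist(),round(d["p"],2)) for d in viewer.recognise(n,th)])
E
```

```text
0.1 [ 0.2012 -0.5911  0.2407] [ 0.947  0.322  0.     0.322 -0.947 -0.002] [-0.2 -0.5 -0.3] 0.08655584672327547 0.0
top [[428.2, 0.0, 248.0], [0.0, 428.2, 190.4], [0.0, 0.0, 1.0]] [0.206 0.015 1.72 ] [ 0.188 -0.012 -0.982]
top thin1 [([223, 187, 13, 11], 0.64), ([244, 153, 8, 8], 0.6), ([221, 206, 8, 12], 0.42)]
top thick1 [([222, 144, 10, 10], 0.65), ([259, 150, 12, 9], 0.64)]
top pan_floor [([298, 161, 48, 32], 0.74), ([257, 182, 11, 18], 0.26)]
top pointer [([301, 151, 52, 48], 0.65)]
top band_mid [([135, 178, 63, 46], 0.29)]
top scale [([300, 154, 52, 48], 0.88)]
top stock [([135, 136, 68, 89], 0.66)]
top stock_drawer0_handle [([135, 174, 62, 50], 0.68)]
side [[420.0, 0.0, 261.1], [0.0, 420.0, 194.6], [0.0, 0.0, 1.0]] [0.101 0.941 0.948] [ 0.332 -0.687 -0.646]
side thin1 [([205, 199, 15, 17], 0.72), ([274, 226, 16, 15], 0.64), ([254, 218, 11, 10], 0.53)]
side thick1 [([204, 198, 15, 20], 0.67), ([263, 124, 53, 28], 0.48)]
side pan_floor [([260, 124, 56, 31], 0.8)]
side pointer [([280, 206, 20, 12], 0.42)]
side band_mid [([198, 351, 75, 30], 0.6)]
side scale [([252, 121, 61, 51], 0.94)]
side stock [([138, 208, 139, 113], 0.78)]
side stock_drawer0_handle [([339, 130, 20, 15], 0.58), ([190, 235, 85, 87], 0.57)]
```

View pics/t0.png

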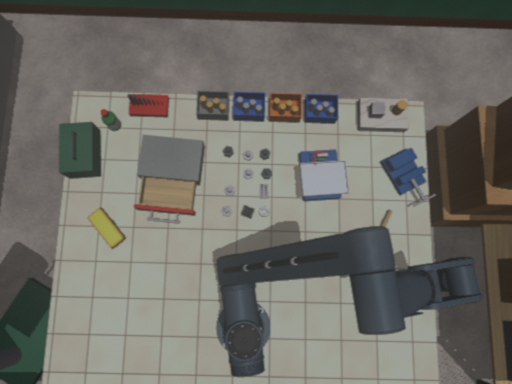

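View pics/s0.png

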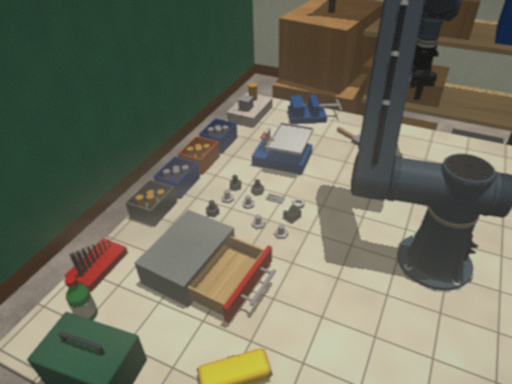

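The top view shows the cabinet with its drawer open at about (168,185) and the scale at about (323,178). Thick blanks are near (228,151), (265,154) and (267,173), and thin ones near (248,155), (248,174), (229,190) and (226,211). I'll enlarge it for accuracy.

```bash
python3 - <<'E'
from h import *
a=cv2.imread("pics/t0.png");b=cv2.imread("pics/s0.png")
cv2.imwrite("pics/tc.png",cv2.resize(a[128:228,200:360],None,fx=5,fy=5,interpolation=cv2.INTER_CUBIC))
c=cv2.resize(a[128:228,130:210],None,fx=5,fy=5,interpolation=cv2.INTER_CUBIC)
d=cv2.resize(b[110:180,240:320],None,fx=5,fy=5,interpolation=cv2.INTER_CUBIC)
e=np.zeros((500,800,3),np.uint8);e[:,:400]=c;e[:350,400:]=d;cv2.imwrite("pics/tc2.png",e)
E
```

```text
(no output)
```

View pics/tc.png

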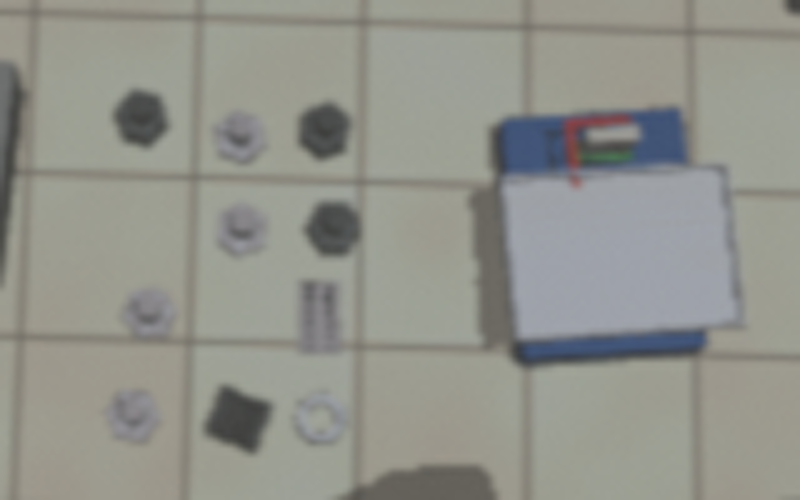

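View pics/tc2.png

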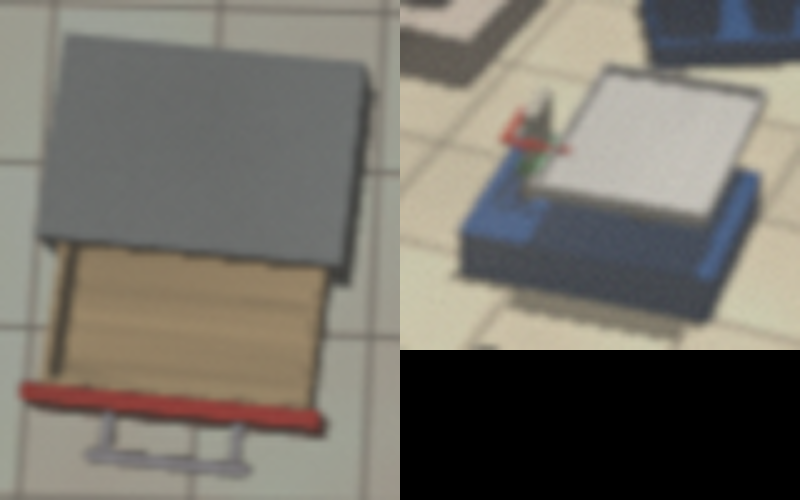

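The crops make the layout clear: three thick blanks, four thin ones, the gauge, V-block and collar as bystanders. The pointer arm is red at crop (575,150), and the green band shows beside the column.

```bash
python3 - <<'E'
from h import *
f=lambda X,Y,x0=200:((X+.5)/5-.5+x0,(Y+.5)/5-.5+128)
for n,X,Y,z in [("A",141,118,.016),("B",324,131,.016),("C",333,229,.016),("d",240,137,.006),("e",241,230,.006),("f",148,312,.006),("g",132,416,.006)]:
    print(n,ray("top",f(X,Y),z).round(4))
print("pan",[ray("top",f(X,Y),.109).round(3).tolist() for X,Y in[(502,180),(725,168),(743,325),(515,338)]])
print("base",[ray("top",f(X,Y),.045).round(3).tolist() for X,Y in[(500,120),(682,110),(705,335),(517,348)]])
print("coltop",ray("top",f(612,134),.120).round(3),"green top",ray("top",f(608,157),.08).round(3), "red corner",[ray("top",f(X,Y),.1).round(3) for X,Y in((571,122),(630,120),(576,183))])
print("cab top",[ray("top",f(X,Y,130),.09).round(3).tolist() for X,Y in[(65,35),(368,65),(345,265),(40,238)]])
print("front top",[ray("top",f(X,Y,130),.077).round(3).tolist() for X,Y in[(22,388),(325,420)]])
print("handle",[ray("top",f(X,Y,130),.052).round(3).tolist() for X,Y in[(88,456),(250,469)]])
b=cv2.imread("pics/s0.png");hsv=cv2.cvtColor(b,cv2.COLOR_BGR2HSV).astype(int)
for nm,m in(("g",(abs(hsv[...,0]-62)<22)&(hsv[...,1]>60)),("r",((hsv[...,0]<10)|(hsv[...,0]>170))&(hsv[...,1]>80))):
    for v in range(122,152):
        u=[int(x) for x in range(254,284) if m[v,x]]
        if u: print(nm,v,u)
E
```

```text
A [0.6947 0.0814 0.016 ]
B [ 0.6881 -0.0697  0.016 ]
C [ 0.6054 -0.0785  0.016 ]
d [ 0.6837 -0.0007  0.006 ]
e [ 0.6047 -0.0035  0.006 ]
f [0.534  0.0706 0.006 ]
g [0.4482 0.0806 0.006 ]
pan [[0.626, -0.204, 0.109], [0.641, -0.378, 0.109], [0.517, -0.39, 0.109], [0.502, -0.214, 0.109]]
base [[0.693, -0.211, 0.045], [0.706, -0.36, 0.045], [0.52, -0.376, 0.045], [0.506, -0.225, 0.045]]
coltop [ 0.663 -0.288  0.12 ] green top [ 0.655 -0.292  0.08 ] red corner [array([ 0.677, -0.26 ,  0.1  ]), array([ 0.68 , -0.306,  0.1  ]), array([ 0.628, -0.263,  0.1  ])]
cab top [[0.731, 0.418, 0.09], [0.714, 0.177, 0.09], [0.552, 0.188, 0.09], [0.566, 0.425, 0.09]]
front top [[0.45, 0.434, 0.077], [0.432, 0.199, 0.077]]
handle [[0.402, 0.385, 0.052], [0.395, 0.258, 0.052]]
r 133 [263, 264]
r 134 [262, 263, 264]
r 135 [261, 262, 263]
r 136 [261, 262]
r 137 [260, 261, 262]
r 138 [261, 262, 263, 264, 265, 266, 267, 268]
r 139 [265, 266, 267, 268]
```

```bash
python3 - <<'E'
from h import *
a=cv2.imread("pics/t0.png");b=cv2.imread("pics/s0.png")
e=np.hstack([cv2.resize(a[145:170,300:333],None,fx=12,fy=12,interpolation=cv2.INTER_NEAREST),cv2.resize(b[125:150,255:288],None,fx=12,fy=12,interpolation=cv2.INTER_NEAREST)])
cv2.imwrite("pics/bz.png",cv2.convertScaleAbs(e,alpha=1.5))
s=np.array([.997,.082,0]);y=np.array([-.082,.997,0]);p0=np.array([.5715,-.2965,0]);c=p0+.09*s
for h in(.065,.07,.075,.08,.085):
    z=np.array([0,0,h])
    print(h,"top front",proj("top",c-.009*s+z).round(1),"side end +y -x corner",proj("side",c-.009*s+.023*y+z).round(1),"+x",proj("side",c+.009*s+.023*y+z).round(1),"far -y",proj("side",c-.009*s-.023*y+z).round(1))
for h in(.09,.1,.109):print("pan edge",proj("top",p0+.065*s+[0,0,h]).round(1),"corner side",proj("side",p0+.065*s+.089*y+[0,0,h]).round(1))
print("coltop",proj("side",c+[0,0,.12]).round(1),proj("top",c+[0,0,.12]).round(1))
E
```

```text
0.065 top front [319.9 160.7] side end +y -x corner [268.2 146. ] +x [263.8 145.2] far -y [272.2 139.7]
0.07 top front [320.1 160.4] side end +y -x corner [268.2 144.9] +x [263.7 144. ] far -y [272.2 138.6]
0.075 top front [320.3 160.1] side end +y -x corner [268.2 143.8] +x [263.7 142.9] far -y [272.2 137.5]
0.08 top front [320.6 159.7] side end +y -x corner [268.2 142.7] +x [263.7 141.8] far -y [272.2 136.4]
0.085 top front [320.8 159.4] side end +y -x corner [268.2 141.5] +x [263.7 140.7] far -y [272.2 135.3]
pan edge [321.4 163. ] corner side [266.3 150.7]
pan edge [321.9 162.4] corner side [266.2 148.4]
pan edge [322.3 161.8] corner side [266.2 146.3]
coltop [267.9 130. ] [322.3 154.8]
```

View pics/bz.png

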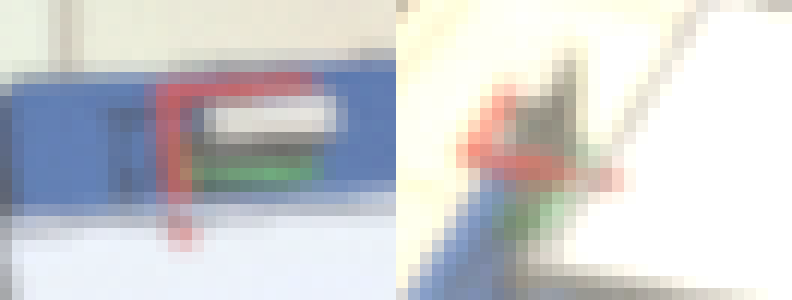

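The green band's middle reads about z = 0.073, so the wanted sag is roughly 27 mm and two thick blanks should be close. First I move over thick blank C and square the yaw to the world axes.

```bash
python3 -m creep '[{"translation":[170,-110,0],"roll":19,"gripper":45},{"translation":[170,-110,0],"roll":19,"gripper":45},{"translation":[170,-110,0],"roll":19,"gripper":45},{"translation":[170,-110,0],"roll":19,"gripper":45},{"translation":[170,-110,0],"roll":19,"gripper":45}]' 20; python3 -c "
from h import *
st();go([.6054,-.0785,.15])"
```

```text
time: 1.32
position: [0.3278, -0.4305, 0.2416]
tool_rot: [1.0, -0.002, 0.0, -0.0]
ft_force: [-0.1, -0.8, 0.3]
grip_width: 0.0616
grip_force: 0.0
1.32 [ 0.3278 -0.4305  0.2416] [ 1.    -0.004  0.    -0.004 -1.    -0.001] [-0.1 -0.8  0.3] 0.061612355602207375 0.0
to [0.6054, -0.0785, 0.15] [ 276.1 -353.1   92. ]
```

```bash
python3 -m creep '[{"translation":[125,-160,0],"roll":0,"gripper":45},{"translation":[125,-160,0],"roll":0,"gripper":45},{"translation":[125,-160,0],"roll":0,"gripper":45},{"translation":[125,-160,0],"roll":0,"gripper":45},{"translation":[125,-160,0],"roll":0,"gripper":45}]' >/dev/null; python3 -m creep '[{"translation":[150,-190,60],"roll":0,"gripper":45},{"translation":[150,-190,60],"roll":0,"gripper":45},{"translation":[150,-190,60],"roll":0,"gripper":45},{"translation":[150,-190,60],"roll":0,"gripper":45},{"translation":[150,-190,60],"roll":0,"gripper":45}]'  >/dev/null; python3 -c "
from h import *
st();go([.6054,-.0785,.045]);snap('top','t1.png')
for n in('top','side'):
  viewer.camera(n)
  for th in('thin1','thick1'): print(n,th,[(np.round(d['bbox'],1).tolist(),round(d['p'],2)) for d in viewer.recognise(n,th)])"
```

```text
2.15 [ 0.5794 -0.1133  0.1912] [ 1.    -0.004  0.    -0.004 -1.     0.   ] [ 0.6 -0.3 -0.5] 0.04500958949218023 0.0
to [0.6054, -0.0785, 0.045] [ 25.8 -34.9 146.2]
top thin1 []
top thick1 [([222.5, 145.9, 15.2, 11.0], 0.57)]
side thin1 [([244.0, 198.5, 10.1, 12.3], 0.7), ([276.4, 226.3, 11.7, 12.4], 0.65), ([222.0, 190.6, 12.3, 13.5], 0.6), ([252.4, 215.1, 13.7, 11.0], 0.47)]
side thick1 [([249.6, 181.1, 18.2, 16.4], 0.73), ([208.2, 199.8, 10.3, 14.9], 0.59), ([231.2, 176.9, 12.6, 13.4], 0.54)]
```

```bash
python3 -m creep '[{"translation":[26,-35,0],"roll":0,"gripper":45},{"translation":[26,-35,20],"roll":0,"gripper":45},{"translation":[26,-35,60],"roll":0,"gripper":45},{"translation":[26,-35,60],"roll":0,"gripper":45},{"translation":[26,-35,60],"roll":0,"gripper":45}]' >/dev/null;  python3 -c "
from h import *
st();go([.6054,-.0785,.045])
for nm,P in dict(C=[.6054,-.0785,.025],A=[.6947,.0814,.025],B=[.6881,-.0697,.025],d=[.6837,-.0007,.018],e=[.6047,-.0035,.018],f=[.534,.0706,.018],g=[.4482,.0806,.018]).items(): print(nm,proj('side',P).round(1))
for u in ((258.7,189.3),(213.4,207.3),(237.5,183.6)):print(ray('side',u,.024).round(4))
for u in ((249,204.6),(282.2,232.5),(228.1,197.3),(259.2,220.6)):print(ray('side',u,.017).round(4))
"
```

```text
2.92 [ 0.6021 -0.0809  0.1298] [ 1.    -0.006 -0.006 -0.006 -1.    -0.002] [ 0.2 -0.5  0.7] 0.04513239569509074 0.0
to [0.6054, -0.0785, 0.045] [ 3.8 -2.3 84.8]
C [257.9 186.1]
A [212.6 207.3]
B [235.7 181.6]
d [227.6 195. ]
e [248.6 200.6]
f [258.2 220.5]
g [281.7 230.3]
[ 0.5959 -0.0651  0.024 ]
[0.6929 0.0797 0.024 ]
[ 0.6777 -0.0635  0.024 ]
[0.5951 0.013  0.017 ]
[0.4434 0.088  0.017 ]
[0.677  0.0083 0.017 ]
[0.5311 0.0689 0.017 ]
```

```bash
python3 -c "
from h import *
s=snap('side')[165:245,195:305]
s=cv2.resize(s,None,fx=7,fy=7,interpolation=cv2.INTER_CUBIC)
for P,h in(([.6054,-.0785],.05),([.6947,.0814],.05),([.6881,-.0697],.05),([.6837,-.0007],.036),([.6047,-.0035],.036),([.534,.0706],.036),([.4482,.0806],.036)):
  for z,c in((0,(0,0,255)),(h,(0,255,0))):
    u=proj('side',P+[z]);cv2.circle(s,(int((u[0]-195+.5)*7),int((u[1]-165+.5)*7)),4,c,-1)
cv2.imwrite('pics/s1.png',s)"
```

```text
(no output)
```

View pics/s1.png

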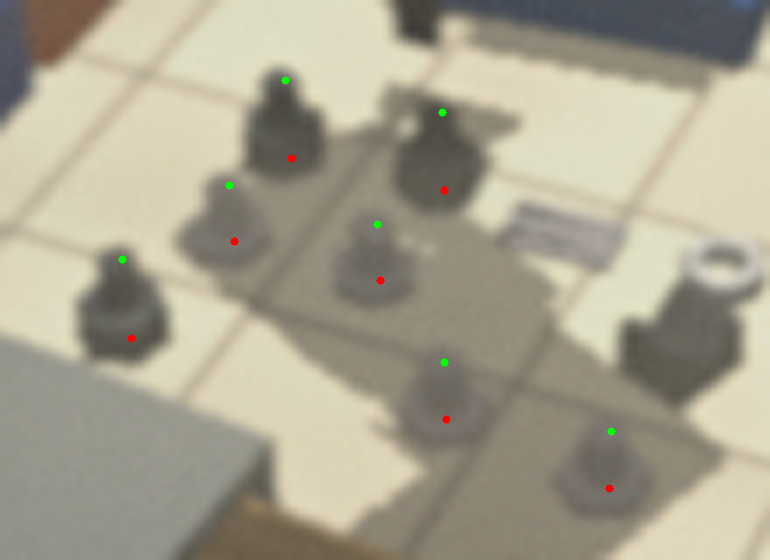

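Projected positions match the picture to within a few mm, with green on the shank tops and red on the bases. Gripping C.

```bash
python3 -m creep '[{"translation":[3,-3,40],"roll":0,"gripper":45},{"translation":[3,-3,70],"roll":0,"gripper":45},{"translation":[3,-3,84],"roll":0,"gripper":45},{"translation":[3,-3,84],"roll":0,"gripper":45},{"translation":[3,-3,84],"roll":0,"gripper":15}]' 20 >/dev/null; python3 -m creep '[{"translation":[0,0,0],"roll":0,"gripper":15},{"translation":[0,0,0],"roll":0,"gripper":15},{"translation":[0,0,0],"roll":0,"gripper":15},{"translation":[0,0,0],"roll":0,"gripper":15},{"translation":[0,0,-15],"roll":0,"gripper":15}]' 40;  python3 -m creep '[{"translation":[0,0,-60],"roll":0,"gripper":15},{"translation":[0,0,-135],"roll":0,"gripper":15},{"translation":[0,0,-135],"roll":0,"gripper":15},{"translation":[0,0,-135],"roll":0,"gripper":15},{"translation":[0,0,-135],"roll":0,"gripper":15}]' ;python3 -c "
from h import *
st();go([.572,-.25,.2])"
```

```text
time: 3.8
position: [0.6058, -0.0769, 0.0609]
tool_rot: [1.0, -0.002, -0.002, -0.001]
ft_force: [-0.6, -0.8, -3.6]
grip_width: 0.019
grip_force: 40.0
time: 4.22
position: [0.6098, -0.0777, 0.2017]
tool_rot: [1.0, -0.002, 0.004, 0.001]
ft_force: [0.3, -0.1, -2.9]
grip_width: 0.0192
grip_force: 40.0
4.22 [ 0.6098 -0.0777  0.2017] [ 1.    -0.004  0.009 -0.004 -1.     0.003] [ 0.3 -0.1 -2.9] 0.01916564547215751 39.99926447868347
to [0.572, -0.25, 0.2] [-37.2 172.4   1.9]
```

```bash
python3 -m creep '[{"translation":[-10,172,0],"roll":0,"gripper":15},{"translation":[-10,172,0],"roll":0,"gripper":15},{"translation":[-10,172,0],"roll":0,"gripper":15},{"translation":[-10,172,0],"roll":0,"gripper":15},{"translation":[-10,172,0],"roll":0,"gripper":15}]' >/dev/null;python3 -m creep '[{"translation":[0,0,15],"roll":0,"gripper":15},{"translation":[0,0,30],"roll":0,"gripper":15},{"translation":[0,0,40],"roll":0,"gripper":15},{"translation":[0,0,40],"roll":0,"gripper":15},{"translation":[0,0,40],"roll":0,"gripper":15}]' ;python3 -c "
from h import *
F=[]
for i in range(8): viewer.camera('side');F.append(telemetry.get_obs()['ft_force'])
print(np.mean(F,0),np.std(F,0))
st();go([.60,-.25,.147])"
```

```text
time: 5.05
position: [0.5956, -0.248, 0.1551]
tool_rot: [1.0, -0.002, -0.002, -0.001]
ft_force: [-0.4, 0.2, -2.7]
grip_width: 0.0186
grip_force: 40.0
[-0.12793423 -0.29082791 -3.01070091] [0.36807297 0.42601781 0.41542487]
5.45 [ 0.5971 -0.2492  0.1582] [ 1.    -0.004  0.001 -0.004 -1.     0.001] [ 0.4  0.  -2.6] 0.01909261563116298 39.999178647994995
to [0.6, -0.25, 0.147] [ 2.9  0.8 11.2]
```

```bash
python3 -m creep '[{"translation":[3,0,6],"roll":0,"gripper":15},{"translation":[3,0,12],"roll":0,"gripper":15},{"translation":[3,0,12],"roll":0,"gripper":36},{"translation":[3,0,12],"roll":0,"gripper":36},{"translation":[3,0,12],"roll":0,"gripper":36}]' ;python3 -m creep '[{"translation":[0,0,0],"roll":0,"gripper":36},{"translation":[0,0,-40],"roll":0,"gripper":36},{"translation":[0,0,-80],"roll":0,"gripper":36},{"translation":[0,-40,-80],"roll":0,"gripper":45},{"translation":[40,-80,-80],"roll":0,"gripper":45}]' ;python3 -c "
from h import *
st();go([.6881,-.0697,.15])"
```

```text
time: 5.87
position: [0.6, -0.2493, 0.1456]
tool_rot: [1.0, -0.002, 0.0, 0.0]
ft_force: [0.2, -0.6, 0.5]
grip_width: 0.0312
grip_force: 0.0
time: 6.28
position: [0.6254, -0.1794, 0.2281]
tool_rot: [1.0, -0.004, -0.001, -0.0]
ft_force: [-0.7, -0.5, -0.9]
grip_width: 0.0418
grip_force: 0.0
6.28 [ 0.6254 -0.1794  0.2281] [ 1.    -0.008 -0.003 -0.008 -1.    -0.001] [-0.7 -0.5 -0.9] 0.04175014686709467 0.0
to [0.6881, -0.0697, 0.15] [  62.  -110.1   78. ]
```

```bash
python3 -m creep '[{"translation":[62,-111,40],"roll":0,"gripper":40},{"translation":[62,-111,60],"roll":0,"gripper":40},{"translation":[62,-111,80],"roll":0,"gripper":40},{"translation":[62,-111,90],"roll":0,"gripper":40},{"translation":[62,-111,90],"roll":0,"gripper":40}]' >/dev/null; python3 -c "
from h import *
st();go([.687,-.069,.045])"
```

```text
6.7 [ 0.6896 -0.0635  0.1291] [ 1.     0.001 -0.01   0.001 -1.    -0.004] [-1.1  0.1 -1.3] 0.04007396148742229 0.0
to [0.687, -0.069, 0.045] [-1.8  5.9 84.1]
```

```bash
python3 -c "
from h import *
s=snap('side');
c=lambda im,x,y,w,h,k:cv2.resize(im[y:y+h,x:x+w],None,fx=k,fy=k,interpolation=cv2.INTER_CUBIC)
cv2.imwrite('pics/s2.png',np.hstack([c(s,195,150,100,70,5)[:350],c(s,250,118,70,70,5)[:350,:300]]))
st()"
```

```text
6.75 [ 0.69   -0.066   0.1317] [ 1.    -0.    -0.007 -0.    -1.    -0.002] [-0.4 -1.3 -0.2] 0.039850106155659926 0.0
```

View pics/s2.png

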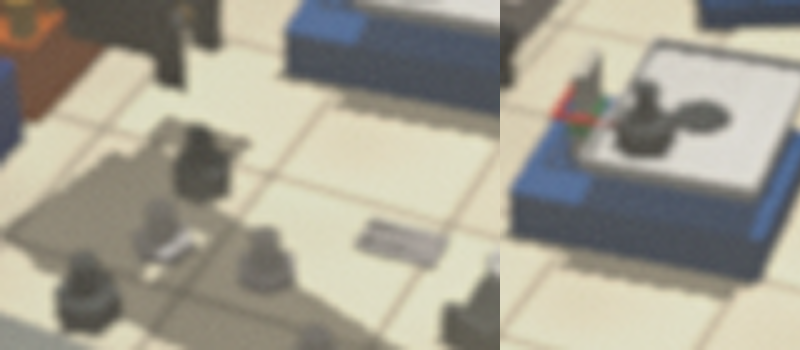

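C stands upright on the pan, and B is where expected at side (236,183). Now I pick B.

```bash
python3 -m creep '[{"translation":[-2,3,40],"roll":0,"gripper":40},{"translation":[-2,3,70],"roll":0,"gripper":40},{"translation":[-2,3,86],"roll":0,"gripper":40},{"translation":[-2,3,86],"roll":0,"gripper":40},{"translation":[-2,3,86],"roll":0,"gripper":15}]' 40 >/dev/null; python3 -m creep '[{"translation":[0,0,0],"roll":0,"gripper":15},{"translation":[0,0,0],"roll":0,"gripper":15},{"translation":[0,0,0],"roll":0,"gripper":15},{"translation":[0,0,0],"roll":0,"gripper":15},{"translation":[0,0,-15],"roll":0,"gripper":15}]' 40;  python3 -m creep '[{"translation":[0,0,-60],"roll":0,"gripper":15},{"translation":[0,0,-150],"roll":0,"gripper":15},{"translation":[0,0,-160],"roll":0,"gripper":15},{"translation":[0,0,-160],"roll":0,"gripper":15},{"translation":[0,0,-160],"roll":0,"gripper":15}]' ;python3 -c "
from h import *
F=[]
for i in range(8): viewer.camera('side');F.append(telemetry.get_obs()['ft_force'])
print(np.mean(F,0))
st();go([.6,-.34,.22])"
```

```text
time: 7.58
position: [0.688, -0.0715, 0.0628]
tool_rot: [1.0, -0.002, -0.002, -0.0]
ft_force: [-0.1, 0.9, -2.9]
grip_width: 0.019
grip_force: 40.0
time: 8.0
position: [0.6945, -0.0733, 0.235]
tool_rot: [1.0, -0.002, 0.009, 0.003]
ft_force: [0.9, -1.2, -1.8]
grip_width: 0.0188
grip_force: 40.0
[-0.16788768 -0.19289832 -3.67729636]
8.4 [ 0.6887 -0.0718  0.2219] [ 1.    -0.004 -0.005 -0.004 -1.    -0.001] [-0.5 -0.6 -4.3] 0.01922094621268721 39.98420298099518
to [0.6, -0.34, 0.22] [-87.6 268.6   2. ]
```

```bash
python3 -m creep '[{"translation":[-60,180,0],"roll":0,"gripper":15},{"translation":[-60,180,0],"roll":0,"gripper":15},{"translation":[-60,180,0],"roll":0,"gripper":15},{"translation":[-60,180,0],"roll":0,"gripper":15},{"translation":[-60,180,0],"roll":0,"gripper":15}]' >/dev/null;python3 -m creep '[{"translation":[-28,85,0],"roll":0,"gripper":15},{"translation":[-28,88,0],"roll":0,"gripper":15},{"translation":[-28,88,40],"roll":0,"gripper":15},{"translation":[-28,88,70],"roll":0,"gripper":15},{"translation":[-28,88,75],"roll":0,"gripper":15}]' ;python3 -c "
from h import *
viewer.camera('side');viewer.camera('side')
st();go([.60,-.34,.135])"
```

```text
time: 9.23
position: [0.5962, -0.3384, 0.142]
tool_rot: [1.0, -0.003, -0.006, -0.005]
ft_force: [-1.7, 1.8, -4.9]
grip_width: 0.0189
grip_force: 40.0
9.33 [ 0.5992 -0.3383  0.1462] [ 1.    -0.004 -0.006 -0.004 -1.    -0.005] [ 0.5  0.2 -2.8] 0.01968873240539796 3.798845484852791
to [0.6, -0.34, 0.135] [ 0.9  1.8 11.2]
```

```bash
python3 -m creep '[{"translation":[1,2,6],"roll":0,"gripper":15},{"translation":[1,2,10],"roll":0,"gripper":15},{"translation":[1,2,12],"roll":0,"gripper":15},{"translation":[1,2,12],"roll":0,"gripper":15}]' 40;python3 -c "
from h import *
s=snap('side');
c=lambda im,x,y,w,h,k:cv2.resize(im[y:y+h,x:x+w],None,fx=k,fy=k,interpolation=cv2.INTER_CUBIC)
cv2.imwrite('pics/s3.png',c(s,250,100,100,75,7))
st()"
```

```text
time: 9.67
position: [0.6026, -0.3414, 0.1383]
tool_rot: [1.0, -0.001, 0.001, 0.0]
ft_force: [-0.7, 0.6, -2.7]
grip_width: 0.0189
grip_force: 40.0
9.72 [ 0.6026 -0.3415  0.1384] [ 1.    -0.003  0.001 -0.003 -1.     0.001] [ 0.3 -1.2 -2.1] 0.018974649202743724 39.995790123939514
```

View pics/s3.png

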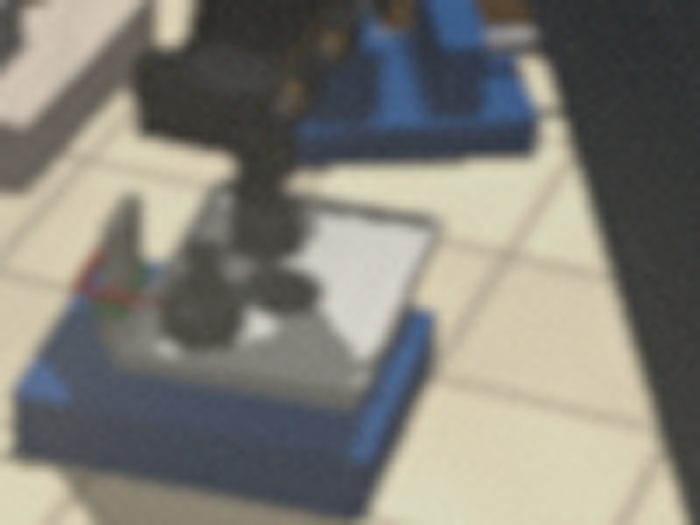

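The grip recovered and B hangs just above the pan beside C. Now I lower it, release and retreat.

```bash
python3 -m creep '[{"translation":[0,0,3],"roll":0,"gripper":15},{"translation":[0,0,4],"roll":0,"gripper":15},{"translation":[0,0,4],"roll":0,"gripper":34},{"translation":[0,0,4],"roll":0,"gripper":34},{"translation":[0,0,4],"roll":0,"gripper":34}]' ;python3 -m creep '[{"translation":[0,0,0],"roll":0,"gripper":34},{"translation":[0,0,-40],"roll":0,"gripper":36},{"translation":[0,0,-80],"roll":0,"gripper":36},{"translation":[0,0,-110],"roll":0,"gripper":45},{"translation":[-40,0,-110],"roll":0,"gripper":45}]' >/dev/null; python3 -m creep '[{"translation":[-180,-100,0],"roll":0,"gripper":45},{"translation":[-180,-100,0],"roll":0,"gripper":45},{"translation":[-180,-100,0],"roll":0,"gripper":45},{"translation":[-180,-100,0],"roll":0,"gripper":45},{"translation":[-180,-100,0],"roll":0,"gripper":45}]' >/dev/null;python3 -c "
from h import *
s=snap('side','s4raw.png');t=snap('top','t4raw.png')
c=lambda im,x,y,w,h,k:cv2.resize(im[y:y+h,x:x+w],None,fx=k,fy=k,interpolation=cv2.INTER_NEAREST)
cv2.imwrite('pics/s4.png',np.hstack([c(s,250,115,66,60,6),c(t,295,145,65,60,6)]))
st()"
```

```text
time: 10.13
position: [0.6022, -0.342, 0.1341]
tool_rot: [1.0, -0.002, 0.0, 0.0]
ft_force: [0.8, -0.5, -0.1]
grip_width: 0.0305
grip_force: 0.0
11.07 [ 0.3752 -0.2343  0.2423] [ 1.    -0.004 -0.009 -0.004 -1.    -0.008] [ 0.7 -0.3  0.1] 0.045028907772478345 0.0
```

View pics/s4.png

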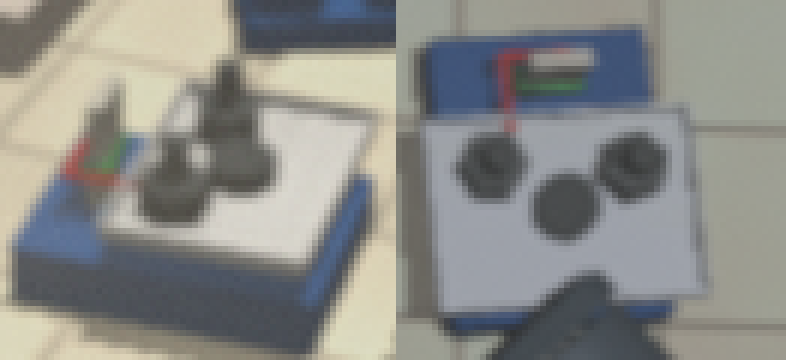

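```bash
cat > w.py <<'E'
from h import *
s=np.array([.997,.082,0]);y=np.array([-.082,.997,0]);p0=np.array([.5715,-.2965,0]);c=p0+.09*s
def meas(b):
    b=b.astype(float);r=np.clip(b[...,2]-np.maximum(b[...,0],b[...,1])-15,0,None);g=np.clip(b[...,1]-np.maximum(b[...,0],b[...,2])-3,0,None)
    V=np.arange(120,160)
    for u in range(259,275):
        R_=r[120:160,u];G=g[120:160,u]
        print(u,"red %.0f v=%.1f"%(R_.sum(),(R_*V).sum()/max(R_.sum(),1)), "green",{int(v):int(x) for v,x in zip(V,G) if x>5})
def pred(z):
    P=[c+.016*s+.030*y,c-.01*s+.030*y,c-.03*s+.03*y]
    return [proj("side",p+[0,0,z]).round(1).tolist() for p in P]
if __name__=="__main__":
    for f in("s0.png","s4raw.png"): print(f);meas(cv2.imread("pics/"+f))
    for z in(.1,.08,.075,.07):print(z,pred(z))
    for z in(.06,.065,.07,.075,.08,.085):print("band",z,[proj("side",c+a*s+b*y+[0,0,z]).round(1).tolist() for a,b in((.009,.023),(-.009,.023),(-.009,-.023))])
E
python3 w.py
```

```text
s0.png
259 red 15 v=137.1 green {}
260 red 74 v=136.7 green {}
261 red 163 v=136.3 green {}
262 red 216 v=135.5 green {}
263 red 204 v=134.7 green {}
264 red 146 v=135.2 green {142: 6, 143: 10, 144: 7}
265 red 82 v=138.2 green {142: 6, 143: 12, 144: 7}
266 red 74 v=138.3 green {142: 9, 143: 13, 144: 6}
267 red 58 v=138.5 green {141: 7, 142: 17, 143: 12}
268 red 41 v=138.6 green {141: 11, 142: 14, 143: 6}
269 red 15 v=139.0 green {}
270 red 1 v=139.0 green {}
271 red 1 v=140.0 green {}
272 red 19 v=139.5 green {}
273 red 18 v=139.5 green {}
274 red 1 v=139.0 green {}
s4raw.png
259 red 0 v=0.0 green {}
260 red 42 v=142.5 green {}
261 red 162 v=142.3 green {}
262 red 239 v=141.7 green {}
263 red 194 v=140.9 green {}
264 red 112 v=141.1 green {}
265 red 53 v=144.3 green {}
266 red 52 v=144.4 green {142: 13}
267 red 49 v=144.5 green {141: 14, 142: 26}
268 red 51 v=144.6 green {140: 14, 141: 26, 142: 30}
269 red 38 v=144.7 green {138: 10, 139: 19, 140: 25, 141: 19, 142: 15}
270 red 9 v=145.0 green {137: 12, 138: 16, 139: 13}
271 red 3 v=145.0 green {137: 7}
272 red 0 v=0.0 green {}
273 red 0 v=0.0 green {}
274 red 0 v=0.0 green {}
0.1 [[261.2, 137.9], [267.8, 139.1], [272.9, 140.1]]
0.08 [[261.3, 142.4], [267.8, 143.7], [272.9, 144.6]]
0.075 [[261.3, 143.6], [267.9, 144.8], [272.9, 145.8]]
0.07 [[261.4, 144.7], [267.9, 145.9], [272.9, 146.9]]
band 0.06 [[263.8, 146.3], [268.2, 147.1], [272.2, 140.8]]
band 0.065 [[263.8, 145.2], [268.2, 146.0], [272.2, 139.7]]
band 0.07 [[263.7, 144.0], [268.2, 144.9], [272.2, 138.6]]
band 0.075 [[263.7, 142.9], [268.2, 143.8], [272.2, 137.5]]
band 0.08 [[263.7, 141.8], [268.2, 142.7], [272.2, 136.4]]
band 0.085 [[263.7, 140.7], [268.2, 141.5], [272.2, 135.3]]
```

The pointer arm dropped 6.0 px, giving 26.7 mm of sag (z about 0.0733). The band's middle is at about 0.0735, so the batch looks right with two thick blanks. I check where the rest stand before picking A.

```bash
python3 -m creep '[{"translation":[100,-120,0],"roll":0,"gripper":45},{"translation":[100,-180,0],"roll":0,"gripper":45},{"translation":[100,-180,0],"roll":0,"gripper":45},{"translation":[100,-180,0],"roll":0,"gripper":45},{"translation":[100,-180,0],"roll":0,"gripper":45}]' >/dev/null;python3 -c "
from h import *
s=snap('side')[165:245,195:305]
s=cv2.resize(s,None,fx=5,fy=5,interpolation=cv2.INTER_CUBIC)
for P,h in(([.6947,.0814],.05),([.6837,-.0007],.036),([.6047,-.0035],.036),([.534,.0706],.036),([.4482,.0806],.036)):
  for z,c in((0,(0,0,255)),(h,(0,255,0))):
    u=proj('side',P+[z]);cv2.circle(s,(int((u[0]-195+.5)*5),int((u[1]-165+.5)*5)),3,c,-1)
cv2.imwrite('pics/s5.png',s)
st();go([.6947,.0814,.15])"
```

```text
11.53 [ 0.487  -0.0535  0.2443] [ 1.     0.     0.005  0.    -1.    -0.004] [2.5 2.8 0.5] 0.04502295232172822 0.0
to [0.6947, 0.0814, 0.15] [ 207.3 -134.5   95.9]
```

View pics/s5.png

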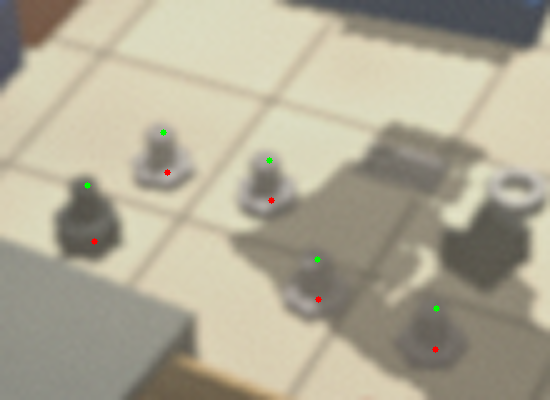

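All five are still where measured. Picking A.

```bash
python3 -m creep '[{"translation":[160,-110,50],"roll":0,"gripper":42},{"translation":[160,-110,50],"roll":0,"gripper":42},{"translation":[160,-110,50],"roll":0,"gripper":42},{"translation":[160,-110,50],"roll":0,"gripper":42},{"translation":[160,-110,50],"roll":0,"gripper":42}]' >/dev/null;python3 -m creep '[{"translation":[49,-26,20],"roll":0,"gripper":42},{"translation":[49,-26,50],"roll":0,"gripper":42},{"translation":[49,-26,60],"roll":0,"gripper":42},{"translation":[49,-26,60],"roll":0,"gripper":42},{"translation":[49,-26,60],"roll":0,"gripper":42}]' >/dev/null;python3 -c "
from h import *
viewer.camera('top')
st();go([.696,.082,.045])"
```

```text
12.42 [0.6923 0.0733 0.1343] [ 1.    -0.004  0.    -0.004 -1.     0.   ] [0.8 0.2 0.9] 0.042053154074193355 0.0
to [0.696, 0.082, 0.045] [ 3.7 -8.8 89.3]
```

```bash
python3 -m creep '[{"translation":[4,-9,30],"roll":0,"gripper":42},{"translation":[4,-9,65],"roll":0,"gripper":42},{"translation":[4,-9,89],"roll":0,"gripper":42},{"translation":[4,-9,89],"roll":0,"gripper":42},{"translation":[4,-9,89],"roll":0,"gripper":15}]' 40 >/dev/null; python3 -m creep '[{"translation":[0,0,0],"roll":0,"gripper":15},{"translation":[0,0,0],"roll":0,"gripper":15},{"translation":[0,0,0],"roll":0,"gripper":15},{"translation":[0,0,0],"roll":0,"gripper":15},{"translation":[0,0,-15],"roll":0,"gripper":15}]' 40;  python3 -m creep '[{"translation":[0,0,-60],"roll":0,"gripper":15},{"translation":[0,0,-135],"roll":0,"gripper":15},{"translation":[-40,-20,-145],"roll":0,"gripper":15},{"translation":[-70,-70,-145],"roll":0,"gripper":15},{"translation":[-90,-100,-145],"roll":0,"gripper":15}]' ;python3 -c "
from h import *
viewer.camera('top')
st();go([.528,.376,.21])"
```

```text
time: 13.25
position: [0.6944, 0.0828, 0.0578]
tool_rot: [1.0, -0.002, -0.003, -0.0]
ft_force: [-0.5, 1.0, -3.7]
grip_width: 0.0193
grip_force: 40.0
time: 13.67
position: [0.6272, 0.157, 0.2032]
tool_rot: [1.0, -0.004, 0.004, -0.0]
ft_force: [0.4, 0.5, -3.1]
grip_width: 0.0189
grip_force: 40.0
13.72 [0.6194 0.1653 0.2028] [ 1.    -0.002 -0.003 -0.002 -1.    -0.007] [-5.3  4.8 -1.9] 0.019398128626541 40.002337619662285
to [0.528, 0.376, 0.21] [ -91.8 -210.6   -5.4]
```

```bash
python3 -m creep '[{"translation":[-82,-195,0],"roll":0,"gripper":15},{"translation":[-82,-195,0],"roll":0,"gripper":15},{"translation":[-82,-195,0],"roll":0,"gripper":15},{"translation":[-82,-195,0],"roll":0,"gripper":15},{"translation":[-82,-195,0],"roll":0,"gripper":15}]'>/dev/null; python3 -m creep '[{"translation":[0,0,0],"roll":0,"gripper":15},{"translation":[0,0,0],"roll":0,"gripper":15}]';python3 -c "
from h import *
s=snap('side','s6raw.png');t=snap('top','t6raw.png')
c=lambda im,x,y,w,h,k:cv2.resize(im[y:y+h,x:x+w],None,fx=k,fy=k,interpolation=cv2.INTER_CUBIC)
b=np.array([.516,.3145,.022]);X=np.array([.998,-.059,0]);Y=np.array([.059,.998,0])
for n,im in(('side',s),('top',t)):
  for dx,dy in((8,62),(8,0),(8,-62),(-40,62),(-40,0),(-40,-62)):
    u=proj(n,b+dx/1e3*X+dy/1e3*Y);cv2.circle(im,tuple(np.round(u).astype(int)),1,(255,0,255),-1)
  poly=np.array([proj(n,b+dx/1e3*X+dy/1e3*Y) for dx,dy in((-67,-99),(-67,99),(37,99),(37,-99))]);cv2.polylines(im,[np.round(poly).astype(int)],True,(0,255,255),1)
cv2.imwrite('pics/s6.png',np.hstack([c(s,170,220,110,100,4),c(t,130,130,80,100,4)]))
st();go([.528,.376,.12])"
```

```text
time: 14.3
position: [0.5435, 0.3524, 0.1987]
tool_rot: [1.0, 0.001, -0.001, 0.0]
ft_force: [0.8, 0.5, -2.6]
grip_width: 0.019
grip_force: 40.0
14.4 [0.5454 0.3496 0.1986] [ 1.    -0.003 -0.    -0.003 -1.     0.001] [ 1.   0.1 -2.4] 0.018881111166813545 39.99997797422111
to [0.528, 0.376, 0.12] [-17.5 -26.3  78.6]
```

View pics/s6.png

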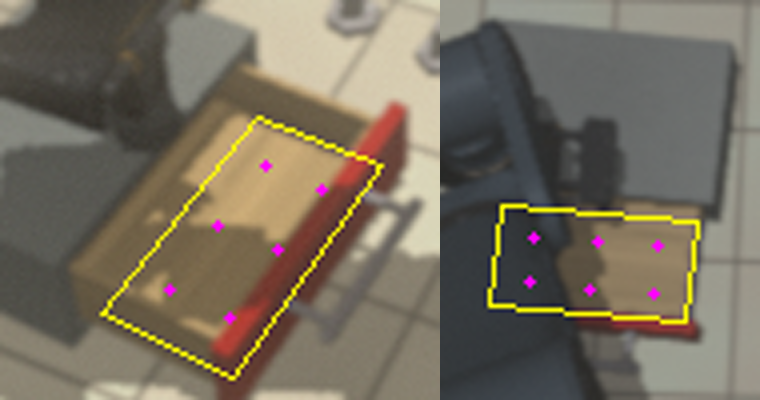

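The outline fits the drawer interior in the top view, right edge x≈698 and front edge at the red panel. I lower A into the back left slot.

```bash
python3 -m creep '[{"translation":[-18,-26,10],"roll":0,"gripper":15},{"translation":[-18,-26,40],"roll":0,"gripper":15},{"translation":[-18,-26,70],"roll":0,"gripper":15},{"translation":[-18,-26,70],"roll":0,"gripper":15},{"translation":[-18,-26,70],"roll":0,"gripper":15}]'>/dev/null; python3 -c "
from h import *
viewer.camera('top');viewer.camera('top')
st();go([.528,.376,.068])"
```

```text
14.92 [0.5298 0.3753 0.13  ] [ 1.    -0.006  0.002 -0.006 -1.    -0.001] [-0.2 -0.1 -2.7] 0.01895028447865897 40.000011306256056
to [0.528, 0.376, 0.068] [-2.  -0.6 62. ]
```

```bash
python3 -m creep '[{"translation":[-2,-1,25],"roll":0,"gripper":15},{"translation":[-2,-1,45],"roll":0,"gripper":15},{"translation":[-2,-1,58],"roll":0,"gripper":15},{"translation":[-2,-1,61],"roll":0,"gripper":15},{"translation":[-2,-1,61],"roll":0,"gripper":15}]'; python3 -m creep '[{"translation":[0,0,0],"roll":0,"gripper":30},{"translation":[0,0,0],"roll":0,"gripper":30},{"translation":[0,0,-20],"roll":0,"gripper":30},{"translation":[0,0,-60],"roll":0,"gripper":30},{"translation":[0,0,-100],"roll":0,"gripper":30}]';python3 -m creep '[{"translation":[20,40,-40],"roll":0,"gripper":42},{"translation":[50,170,-40],"roll":0,"gripper":42},{"translation":[50,170,-40],"roll":0,"gripper":42},{"translation":[50,170,-40],"roll":0,"gripper":42},{"translation":[50,170,-40],"roll":0,"gripper":42}]' >/dev/null; python3 -c "
from h import *
viewer.camera('top')
st();go([.684,-.001,.15])"
```

```text
time: 15.33
position: [0.5276, 0.3769, 0.069]
tool_rot: [1.0, -0.002, 0.001, -0.001]
ft_force: [-0.6, 0.2, -2.5]
grip_width: 0.0189
grip_force: 40.0
time: 15.75
position: [0.5253, 0.3765, 0.1679]
tool_rot: [1.0, -0.002, -0.001, 0.001]
ft_force: [1.2, 1.4, 1.2]
grip_width: 0.03
grip_force: 0.0
16.22 [0.5783 0.2002 0.2098] [ 1.    -0.009  0.005 -0.009 -1.     0.003] [ 0.9 -2.   0.3] 0.041783038046583156 0.0
to [0.684, -0.001, 0.15] [107.1 200.1  60.9]
```

```bash
python3 -m creep '[{"translation":[90,170,30],"roll":0,"gripper":42},{"translation":[90,170,30],"roll":0,"gripper":42},{"translation":[90,170,30],"roll":0,"gripper":42},{"translation":[90,170,30],"roll":0,"gripper":42},{"translation":[90,170,30],"roll":0,"gripper":42}]'>/dev/null;python3 -m creep '[{"translation":[18,30,20],"roll":0,"gripper":42},{"translation":[18,30,40],"roll":0,"gripper":42},{"translation":[18,30,60],"roll":0,"gripper":42},{"translation":[18,30,60],"roll":0,"gripper":42},{"translation":[18,30,60],"roll":0,"gripper":42}]' >/dev/null; python3 -c "
from h import *
viewer.camera('top');viewer.camera('side')
print([(np.round(d['bbox'],1).tolist(),round(d['p'],2)) for d in viewer.recognise('side','thin1')])
st();go([.686,0,.030])"
```

```text
[([281.6, 205.0, 19.7, 15.0], 0.71), ([223.2, 190.3, 8.7, 15.5], 0.62), ([274.8, 222.5, 15.4, 17.3], 0.55), ([244.7, 197.4, 10.7, 13.6], 0.51), ([292.3, 198.8, 13.5, 11.6], 0.29)]
17.2 [0.6837 0.0068 0.1196] [ 1.    -0.003  0.004 -0.003 -1.     0.   ] [-0.  -0.1 -0.4] 0.042028650777401554 0.0
to [0.686, 0, 0.03] [ 2.   6.8 89.6]
```

```bash
python3 -m creep '[{"translation":[2,7,30],"roll":0,"gripper":42},{"translation":[2,7,65],"roll":0,"gripper":42},{"translation":[2,7,88],"roll":0,"gripper":42},{"translation":[2,7,88],"roll":0,"gripper":42},{"translation":[2,7,88],"roll":0,"gripper":15}]' 40 >/dev/null; python3 -m creep '[{"translation":[0,0,0],"roll":0,"gripper":15},{"translation":[0,0,0],"roll":0,"gripper":15},{"translation":[0,0,0],"roll":0,"gripper":15},{"translation":[0,0,0],"roll":0,"gripper":15},{"translation":[0,0,-15],"roll":0,"gripper":15}]' 40;  python3 -m creep '[{"translation":[0,0,-60],"roll":0,"gripper":15},{"translation":[0,0,-135],"roll":0,"gripper":15},{"translation":[-30,-40,-145],"roll":0,"gripper":15},{"translation":[-55,-80,-145],"roll":0,"gripper":15},{"translation":[-55,-80,-145],"roll":0,"gripper":15}]' ;python3 -c "
from h import *
viewer.camera('top')
st();go([.524,.314,.17])"
```

```text
time: 18.03
position: [0.6825, -0.0005, 0.043]
tool_rot: [1.0, -0.002, -0.002, -0.0]
ft_force: [-0.8, -0.2, -1.8]
grip_width: 0.0398
grip_force: 40.0
time: 18.45
position: [0.6303, 0.08, 0.1941]
tool_rot: [1.0, -0.003, 0.003, -0.0]
ft_force: [0.2, 1.3, -2.2]
grip_width: 0.04
grip_force: 40.0
18.5 [0.6259 0.0862 0.1956] [ 1.    -0.001  0.001 -0.001 -1.    -0.005] [-3.6  2.8 -0.7] 0.03996053931660131 39.998705461621284
to [0.524, 0.314, 0.17] [-102.2 -227.6   26.5]
```

```bash
python3 -m creep '[{"translation":[-90,-190,0],"roll":0,"gripper":15},{"translation":[-90,-190,0],"roll":0,"gripper":15},{"translation":[-90,-190,0],"roll":0,"gripper":15},{"translation":[-90,-190,0],"roll":0,"gripper":15},{"translation":[-90,-190,0],"roll":0,"gripper":15}]'>/dev/null; python3 -m creep '[{"translation":[-3,-10,20],"roll":0,"gripper":15},{"translation":[-3,-10,40],"roll":0,"gripper":15},{"translation":[-3,-10,60],"roll":0,"gripper":15},{"translation":[-3,-10,60],"roll":0,"gripper":15},{"translation":[-3,-10,60],"roll":0,"gripper":15}]';python3 -c "
from h import *
F=[]
for i in range(4): viewer.camera('side');F.append(telemetry.get_obs()['ft_force'])
print(np.mean(F,0))
st();go([.523,.299,.053])"
```

```text
time: 19.33
position: [0.5378, 0.2779, 0.1295]
tool_rot: [1.0, -0.002, -0.001, 0.0]
ft_force: [0.1, -0.4, -0.9]
grip_width: 0.0403
grip_force: 40.0
[-0.31562086 -0.01703562 -1.56936314]
19.53 [0.5397 0.2781 0.1312] [ 1.    -0.005  0.003 -0.005 -1.    -0.001] [-0.9 -0.  -1.1] 0.04035180676654942 39.998803585767746
to [0.523, 0.299, 0.053] [-17.1 -20.8  78.2]
```

```bash
python3 -m creep '[{"translation":[-17,-21,5],"roll":0,"gripper":15},{"translation":[-17,-21,30],"roll":0,"gripper":15},{"translation":[-17,-21,55],"roll":0,"gripper":15},{"translation":[-17,-21,72],"roll":0,"gripper":15},{"translation":[-17,-21,77],"roll":0,"gripper":15}]'; python3 -m creep '[{"translation":[0,0,1],"roll":0,"gripper":15},{"translation":[0,0,1],"roll":0,"gripper":46},{"translation":[0,0,1],"roll":0,"gripper":46},{"translation":[0,0,-15],"roll":0,"gripper":46},{"translation":[0,0,-50],"roll":0,"gripper":46}]';python3 -m creep '[{"translation":[0,0,-40],"roll":0,"gripper":42},{"translation":[40,80,-80],"roll":0,"gripper":42},{"translation":[60,160,-80],"roll":0,"gripper":42},{"translation":[60,160,-80],"roll":0,"gripper":42},{"translation":[60,160,-80],"roll":0,"gripper":42}]' >/dev/null; python3 -c "
from h import *
s=snap('side','s7raw.png');t=snap('top','t7raw.png')
c=lambda im,x,y,w,h,k:cv2.resize(im[y:y+h,x:x+w],None,fx=k,fy=k,interpolation=cv2.INTER_CUBIC)
cv2.imwrite('pics/s7.png',np.hstack([c(s,165,180,130,150,4)[:600],c(t,130,130,70,150,4)[:600]]))
st();go([.607,-.002,.15])"
```

```text
time: 19.95
position: [0.5205, 0.2986, 0.051]
tool_rot: [1.0, -0.002, -0.001, 0.001]
ft_force: [-0.8, -1.3, -1.8]
grip_width: 0.0401
grip_force: 40.0
time: 20.37
position: [0.5196, 0.2982, 0.1009]
tool_rot: [1.0, -0.002, -0.003, 0.001]
ft_force: [0.3, -0.1, -0.1]
grip_width: 0.0459
grip_force: 0.0
20.88 [0.5824 0.1427 0.1846] [ 1.    -0.011  0.01  -0.011 -1.     0.001] [1.  0.6 0.1] 0.04192789311149866 0.0
to [0.607, -0.002, 0.15] [ 25.8 144.4  35. ]
```

View pics/s7.png

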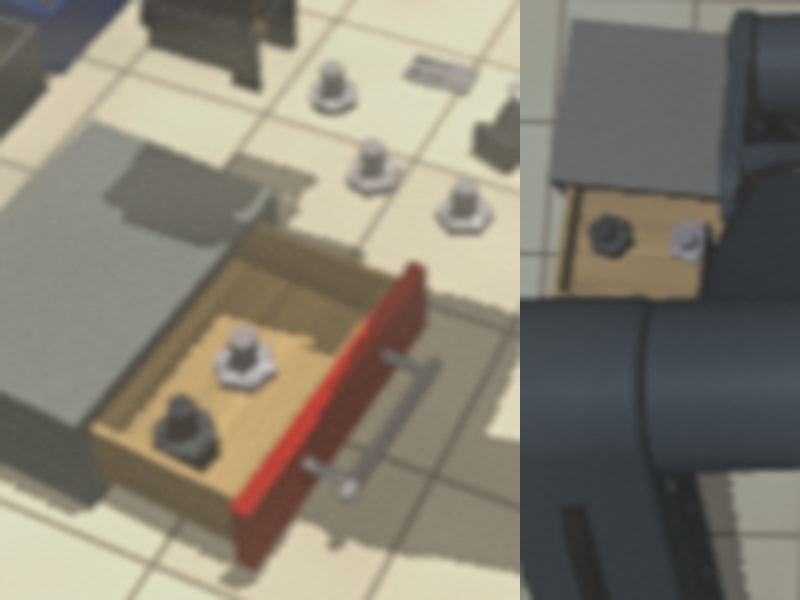

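A and d stand upright in the drawer at crop (185,432) and (245,358). e, f and g are unmoved at (332,88), (373,168) and (465,208). Next is e.

```bash
python3 -m creep '[{"translation":[25,130,20],"roll":0,"gripper":42},{"translation":[25,130,40],"roll":0,"gripper":42},{"translation":[25,130,60],"roll":0,"gripper":42},{"translation":[25,130,60],"roll":0,"gripper":42},{"translation":[25,130,60],"roll":0,"gripper":42}]'>/dev/null; python3 -c "
from h import *
viewer.camera('top');viewer.camera('side')
st();go([.606,-.003,.034])"
```

```text
21.4 [0.6024 0.0181 0.1214] [ 1.    -0.006  0.001 -0.006 -1.    -0.001] [-1.3  0.4  0.3] 0.04213111791327679 0.0
to [0.606, -0.003, 0.034] [ 3.7 21.1 87.4]
```

```bash
python3 -m creep '[{"translation":[4,21,10],"roll":0,"gripper":42},{"translation":[4,21,45],"roll":0,"gripper":42},{"translation":[4,21,75],"roll":0,"gripper":42},{"translation":[4,21,86],"roll":0,"gripper":42},{"translation":[4,21,86],"roll":0,"gripper":15}]' 40 >/dev/null; python3 -m creep '[{"translation":[0,0,0],"roll":0,"gripper":15},{"translation":[0,0,0],"roll":0,"gripper":15},{"translation":[0,0,0],"roll":0,"gripper":15},{"translation":[0,0,0],"roll":0,"gripper":15}]' 40;  python3 -m creep '[{"translation":[0,0,-40],"roll":0,"gripper":15},{"translation":[0,0,-120],"roll":0,"gripper":15},{"translation":[-30,-40,-140],"roll":0,"gripper":15},{"translation":[-40,-80,-140],"roll":0,"gripper":15},{"translation":[-40,-80,-140],"roll":0,"gripper":15}]' >/dev/null; python3 -m creep '[{"translation":[-30,-130,0],"roll":0,"gripper":15},{"translation":[-30,-130,0],"roll":0,"gripper":15},{"translation":[-30,-130,0],"roll":0,"gripper":15},{"translation":[-30,-130,0],"roll":0,"gripper":15},{"translation":[-30,-130,0],"roll":0,"gripper":15}]' ;python3 -c "
from h import *
viewer.camera('top')
st();go([.520,.250,.1])"
```

```text
time: 22.15
position: [0.6076, -0.0028, 0.0368]
tool_rot: [1.0, -0.002, 0.002, 0.0]
ft_force: [-0.3, 1.3, 4.3]
grip_width: 0.019
grip_force: 40.0
time: 22.98
position: [0.5356, 0.2104, 0.1755]
tool_rot: [1.0, 0.001, 0.0, -0.0]
ft_force: [-0.1, -0.3, -1.6]
grip_width: 0.0188
grip_force: 40.0
23.03 [0.5364 0.2085 0.1753] [ 1.    -0.001  0.001 -0.001 -1.     0.   ] [ 0.2 -0.3 -0.6] 0.019060575614848408 39.99922692775726
to [0.52, 0.25, 0.1] [-16.5 -41.5  75.3]
```

```bash
python3 -m creep '[{"translation":[-16,-41,0],"roll":0,"gripper":15},{"translation":[-16,-41,30],"roll":0,"gripper":15},{"translation":[-16,-41,60],"roll":0,"gripper":15},{"translation":[-16,-41,75],"roll":0,"gripper":15},{"translation":[-16,-41,75],"roll":0,"gripper":15}]'>/dev/null; python3 -c "
from h import *
viewer.camera('top');viewer.camera('side')
st();go([.520,.250,.059])"
```

```text
23.55 [0.5218 0.247  0.0996] [ 1.    -0.006 -0.    -0.006 -1.     0.   ] [ 1.3 -0.8 -0.9] 0.01887180424379662 39.999101758003235
to [0.52, 0.25, 0.059] [-1.8 -3.  40.6]
```

Then straight on to f after releasing.

```bash
python3 -m creep '[{"translation":[-2,-3,20],"roll":0,"gripper":15},{"translation":[-2,-3,35],"roll":0,"gripper":15},{"translation":[-2,-3,40],"roll":0,"gripper":15},{"translation":[-2,-3,40],"roll":0,"gripper":15},{"translation":[-2,-3,40],"roll":0,"gripper":30}]'; python3 -m creep '[{"translation":[0,0,0],"roll":0,"gripper":30},{"translation":[0,0,0],"roll":0,"gripper":30},{"translation":[0,0,-20],"roll":0,"gripper":30},{"translation":[0,0,-60],"roll":0,"gripper":30},{"translation":[0,0,-95],"roll":0,"gripper":30}]';python3 -m creep '[{"translation":[0,40,-20],"roll":0,"gripper":42},{"translation":[10,160,-20],"roll":0,"gripper":42},{"translation":[10,160,-20],"roll":0,"gripper":42},{"translation":[10,160,-20],"roll":0,"gripper":42},{"translation":[10,160,20],"roll":0,"gripper":42}]' >/dev/null; python3 -c "
from h import *
viewer.camera('top');viewer.camera('side')
st();go([.535,.071,.034])"
```

```text
time: 23.97
position: [0.5203, 0.2513, 0.061]
tool_rot: [1.0, -0.002, 0.001, -0.0]
ft_force: [0.7, 0.6, 0.7]
grip_width: 0.0214
grip_force: 0.0
time: 24.38
position: [0.5187, 0.2515, 0.1561]
tool_rot: [1.0, -0.002, -0.0, 0.0]
ft_force: [0.9, 0.0, 0.0]
grip_width: 0.0297
grip_force: 0.0
24.9 [0.5256 0.0896 0.1314] [ 1.    -0.008 -0.009 -0.008 -1.    -0.   ] [-1.9  0.9 -0.4] 0.04236541472244693 0.0
to [0.535, 0.071, 0.034] [10.4 18.6 97.3]
```

```bash
python3 -m creep '[{"translation":[10,19,10],"roll":0,"gripper":42},{"translation":[10,19,45],"roll":0,"gripper":42},{"translation":[10,19,80],"roll":0,"gripper":42},{"translation":[10,19,96],"roll":0,"gripper":42},{"translation":[10,19,96],"roll":0,"gripper":15}]' 40 >/dev/null; python3 -m creep '[{"translation":[0,0,0],"roll":0,"gripper":15},{"translation":[0,0,0],"roll":0,"gripper":15},{"translation":[0,0,0],"roll":0,"gripper":15},{"translation":[0,0,0],"roll":0,"gripper":15}]' 40;  python3 -m creep '[{"translation":[0,0,-40],"roll":0,"gripper":15},{"translation":[0,0,-120],"roll":0,"gripper":15},{"translation":[-10,-40,-130],"roll":0,"gripper":15},{"translation":[-30,-80,-130],"roll":0,"gripper":15},{"translation":[-30,-100,-130],"roll":0,"gripper":15}]' >/dev/null; python3 -m creep '[{"translation":[-20,-150,0],"roll":0,"gripper":15},{"translation":[-20,-150,0],"roll":0,"gripper":15},{"translation":[-20,-150,0],"roll":0,"gripper":15},{"translation":[-20,-150,0],"roll":0,"gripper":15},{"translation":[-20,-150,0],"roll":0,"gripper":15}]' ;python3 -c "
from h import *
viewer.camera('top')
st();go([.4785,.357,.1])"
```

```text
time: 25.65
position: [0.5398, 0.0726, 0.0407]
tool_rot: [1.0, -0.002, 0.002, 0.0]
ft_force: [-0.5, 0.4, 5.1]
grip_width: 0.019
grip_force: 40.1
time: 26.48
position: [0.4882, 0.3281, 0.1699]
tool_rot: [1.0, 0.001, 0.001, -0.002]
ft_force: [1.1, -0.5, -1.1]
grip_width: 0.0186
grip_force: 40.0
26.53 [0.4884 0.3255 0.1696] [ 1.     0.001  0.001  0.001 -1.    -0.001] [ 0.5  0.3 -1.2] 0.018580794061068565 39.999622106552124
to [0.4785, 0.357, 0.1] [ -9.9 -31.4  69.6]
```

```bash
python3 -m creep '[{"translation":[-10,-31,0],"roll":0,"gripper":15},{"translation":[-10,-31,30],"roll":0,"gripper":15},{"translation":[-10,-31,60],"roll":0,"gripper":15},{"translation":[-10,-31,70],"roll":0,"gripper":15},{"translation":[-10,-31,70],"roll":0,"gripper":15}]'>/dev/null; python3 -c "
from h import *
viewer.camera('top');viewer.camera('side')
st();go([.4785,.357,.063])"
```

```text
27.05 [0.4799 0.3526 0.0991] [ 1.    -0.005 -0.    -0.005 -1.     0.001] [-0.2 -0.1 -1.8] 0.018865593026295577 39.98470902442932
to [0.4785, 0.357, 0.063] [-1.4 -4.4 36.1]
```

```bash
python3 -m creep '[{"translation":[-1,-4,20],"roll":0,"gripper":15},{"translation":[-1,-4,30],"roll":0,"gripper":15},{"translation":[-1,-4,36],"roll":0,"gripper":15},{"translation":[-1,-4,36],"roll":0,"gripper":15},{"translation":[-1,-4,36],"roll":0,"gripper":30}]'; python3 -m creep '[{"translation":[0,0,0],"roll":0,"gripper":30},{"translation":[0,0,0],"roll":0,"gripper":30},{"translation":[0,0,-20],"roll":0,"gripper":30},{"translation":[0,0,-60],"roll":0,"gripper":30},{"translation":[0,0,-95],"roll":0,"gripper":30}]';python3 -m creep '[{"translation":[0,40,-20],"roll":0,"gripper":42},{"translation":[-10,200,-20],"roll":0,"gripper":42},{"translation":[-10,200,-20],"roll":0,"gripper":42},{"translation":[-10,200,-20],"roll":0,"gripper":42},{"translation":[-10,200,-20],"roll":0,"gripper":42}]' >/dev/null; python3 -m creep '[{"translation":[-10,50,20],"roll":0,"gripper":42},{"translation":[-10,60,40],"roll":0,"gripper":42},{"translation":[-10,60,60],"roll":0,"gripper":42},{"translation":[-10,60,60],"roll":0,"gripper":42}]' >/dev/null; python3 -c "
from h import *
viewer.camera('top');viewer.camera('side')
print([(np.round(d['bbox'],1).tolist(),round(d['p'],2)) for d in viewer.recognise('side','thin1')])
st();go([.448,.082,.033])"
```

```text
time: 27.47
position: [0.4824, 0.3577, 0.0642]
tool_rot: [1.0, -0.003, 0.004, -0.001]
ft_force: [-0.1, -0.2, -0.1]
grip_width: 0.0213
grip_force: 0.0
time: 27.88
position: [0.4764, 0.3566, 0.158]
tool_rot: [1.0, -0.002, -0.003, 0.001]
ft_force: [0.3, 0.8, 0.3]
grip_width: 0.0299
grip_force: 0.0
[([230.5, 251.5, 13.2, 19.4], 0.76), ([221.9, 262.9, 14.0, 13.2], 0.56), ([272.5, 225.0, 15.8, 15.1], 0.51)]
28.78 [0.4573 0.0982 0.1183] [ 1.    -0.003 -0.    -0.003 -1.    -0.   ] [-0.5  0.9  0.2] 0.04252443617266099 0.0
to [0.448, 0.082, 0.033] [-9.3 16.2 85.3]
```

```bash
python3 -m creep '[{"translation":[-9,16,10],"roll":0,"gripper":42},{"translation":[-9,16,45],"roll":0,"gripper":42},{"translation":[-9,16,75],"roll":0,"gripper":42},{"translation":[-9,16,85],"roll":0,"gripper":42},{"translation":[-9,16,85],"roll":0,"gripper":15}]' 40 >/dev/null; python3 -m creep '[{"translation":[0,0,0],"roll":0,"gripper":15},{"translation":[0,0,0],"roll":0,"gripper":15},{"translation":[0,0,0],"roll":0,"gripper":15},{"translation":[0,0,0],"roll":0,"gripper":15}]' 40;  python3 -m creep '[{"translation":[0,0,-40],"roll":0,"gripper":15},{"translation":[0,0,-120],"roll":0,"gripper":15},{"translation":[5,-40,-140],"roll":0,"gripper":15},{"translation":[20,-80,-140],"roll":0,"gripper":15},{"translation":[25,-100,-140],"roll":0,"gripper":15}]' >/dev/null; python3 -m creep '[{"translation":[0,-90,0],"roll":0,"gripper":15},{"translation":[0,-90,0],"roll":0,"gripper":15},{"translation":[0,-90,0],"roll":0,"gripper":15},{"translation":[0,-90,0],"roll":0,"gripper":15},{"translation":[0,-90,0],"roll":0,"gripper":15}]' ;python3 -c "
from h import *
s=snap('side');t=snap('top')
c=lambda im,x,y,w,h,k:cv2.resize(im[y:y+h,x:x+w],None,fx=k,fy=k,interpolation=cv2.INTER_CUBIC)
cv2.imwrite('pics/s8.png',c(s,165,180,140,150,4))
st();go([.474,.287,.1])"
```

```text
time: 29.53
position: [0.4495, 0.0819, 0.0342]
tool_rot: [1.0, -0.002, 0.002, 0.0]
ft_force: [0.5, -0.4, 5.3]
grip_width: 0.019
grip_force: 40.0
time: 30.37
position: [0.4732, 0.2714, 0.1728]
tool_rot: [1.0, -0.001, -0.0, 0.0]
ft_force: [-0.3, -0.5, -1.5]
grip_width: 0.0191
grip_force: 40.0
30.47 [0.4735 0.2701 0.1726] [ 1.    -0.005 -0.001 -0.005 -1.     0.001] [-0.2  0.1 -1.4] 0.01896721758302306 39.999353885650635
to [0.474, 0.287, 0.1] [  0.5 -17.   72.6]
```

View pics/s8.png

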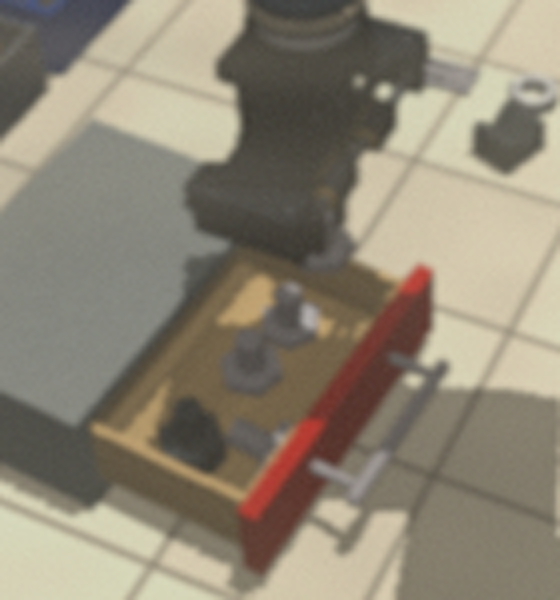

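f is lying on its side at about (260,435) near the front, still inside the drawer. The others stand clear, so g's slot is free.

```bash
python3 -m creep '[{"translation":[1,-15,15],"roll":0,"gripper":15},{"translation":[1,-15,45],"roll":0,"gripper":15},{"translation":[1,-15,75],"roll":0,"gripper":15},{"translation":[1,-15,75],"roll":0,"gripper":15},{"translation":[1,-15,75],"roll":0,"gripper":15}]'>/dev/null; python3 -c "
from h import *
viewer.camera('top');viewer.camera('side')
st();go([.474,.286,.058])"
```

```text
30.98 [0.4763 0.2858 0.0989] [ 1.    -0.005  0.002 -0.005 -1.    -0.001] [ 0.6 -1.  -0.7] 0.01874896045152726 39.999403953552246
to [0.474, 0.286, 0.058] [-2.3 -0.1 40.9]
```

```bash
python3 -m creep '[{"translation":[-2,0,20],"roll":0,"gripper":15},{"translation":[-2,0,35],"roll":0,"gripper":15},{"translation":[-2,0,41],"roll":0,"gripper":15},{"translation":[-2,0,41],"roll":0,"gripper":15},{"translation":[-2,0,41],"roll":0,"gripper":30}]'; python3 -m creep '[{"translation":[0,0,0],"roll":0,"gripper":30},{"translation":[0,0,0],"roll":0,"gripper":30},{"translation":[0,0,-20],"roll":0,"gripper":30},{"translation":[0,0,-60],"roll":0,"gripper":30},{"translation":[0,0,-95],"roll":0,"gripper":30}]';python3 -m creep '[{"translation":[-40,0,-20],"roll":0,"gripper":0},{"translation":[-110,0,-20],"roll":0,"gripper":0},{"translation":[-120,-20,0],"roll":0,"gripper":0},{"translation":[-120,-35,0],"roll":0,"gripper":0},{"translation":[-120,-35,0],"roll":0,"gripper":0}]' >/dev/null; python3 -c "
from h import *
s=snap('side','s9raw.png');t=snap('top','t9raw.png')
c=lambda im,x,y,w,h,k:cv2.resize(im[y:y+h,x:x+w],None,fx=k,fy=k,interpolation=cv2.INTER_CUBIC)
cv2.imwrite('pics/s9.png',np.hstack([c(s,175,215,110,110,5),c(t,160,170,50,110,5)]))
st();go([.372,.3215,.055])
print([(np.round(d['bbox'],1).tolist(),round(d['p'],2)) for d in viewer.recognise('side','stock_drawer0_handle')])"
```

```text
time: 31.4
position: [0.4741, 0.2867, 0.058]
tool_rot: [1.0, -0.002, 0.001, -0.0]
ft_force: [0.5, 0.7, -0.6]
grip_width: 0.0214
grip_force: 0.0
time: 31.82
position: [0.4728, 0.2864, 0.153]
tool_rot: [1.0, -0.002, -0.001, 0.0]
ft_force: [1.1, 0.3, -1.0]
grip_width: 0.0301
grip_force: 0.0
32.33 [0.3539 0.3228 0.1526] [ 1.    -0.002  0.003 -0.002 -1.    -0.001] [ 0.2 -0.3 -0.3] 0.0015949583566725759 0.0
to [0.372, 0.3215, 0.055] [17.9  1.4 97.6]
[([186.3, 236.1, 83.5, 86.5], 0.79), ([198.3, 350.6, 75.2, 30.5], 0.49)]
```

View pics/s9.png

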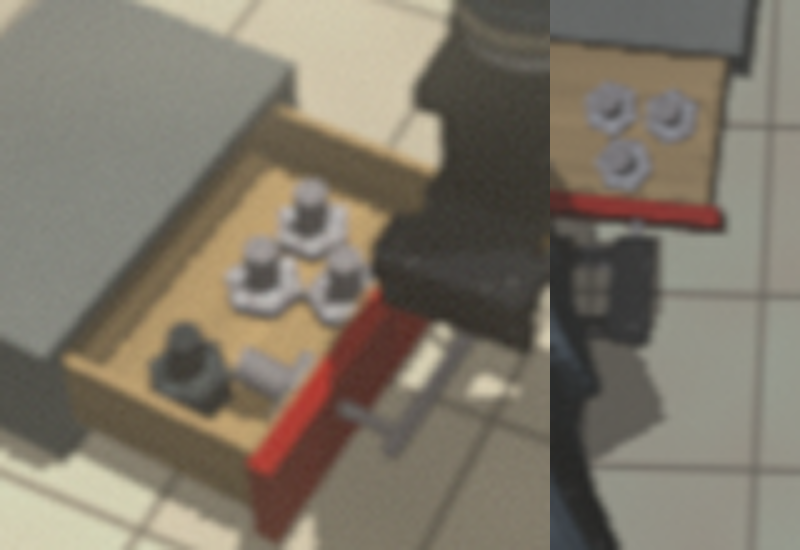

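All five leftovers are in the drawer: A upright at (187,365), three thin ones standing and f lying. I lower the closed fingers in front of the bar handle and push.

```bash
python3 -m creep '[{"translation":[10,1,30],"roll":0,"gripper":0},{"translation":[10,1,60],"roll":0,"gripper":0},{"translation":[10,1,90],"roll":0,"gripper":0},{"translation":[10,1,98],"roll":0,"gripper":0},{"translation":[10,1,98],"roll":0,"gripper":0}]'; python3 -m creep '[{"translation":[8,0,0],"roll":0,"gripper":0},{"translation":[16,0,0],"roll":0,"gripper":0},{"translation":[24,0,0],"roll":0,"gripper":0},{"translation":[32,1,0],"roll":0,"gripper":0},{"translation":[40,2,0],"roll":0,"gripper":0}]';python3 -m creep '[{"translation":[8,0,0],"roll":0,"gripper":0},{"translation":[16,1,0],"roll":0,"gripper":0},{"translation":[24,1,0],"roll":0,"gripper":0},{"translation":[32,2,0],"roll":0,"gripper":0},{"translation":[40,2,0],"roll":0,"gripper":0}]'; python3 -m creep '[{"translation":[8,0,0],"roll":0,"gripper":0},{"translation":[16,1,0],"roll":0,"gripper":0},{"translation":[24,1,0],"roll":0,"gripper":0},{"translation":[28,2,0],"roll":0,"gripper":0}]'
```

```text
time: 32.8
position: [0.3632, 0.3198, 0.052]
tool_rot: [1.0, -0.003, -0.002, 0.001]
ft_force: [-0.2, -0.3, 0.8]
grip_width: 0.0006
grip_force: 0.0
time: 33.22
position: [0.4053, 0.3194, 0.0549]
tool_rot: [1.0, -0.002, 0.002, -0.001]
ft_force: [-0.5, 1.0, 0.8]
grip_width: 0.0003
grip_force: 0.6
time: 33.63
position: [0.444, 0.3165, 0.0537]
tool_rot: [1.0, -0.002, -0.0, 0.0]
ft_force: [-2.4, -1.3, 0.8]
grip_width: 0.0004
grip_force: 0.7
time: 33.97
position: [0.4733, 0.3148, 0.0537]
tool_rot: [1.0, -0.002, 0.001, -0.0]
ft_force: [-0.4, 0.7, 0.1]
grip_width: 0.0007
grip_force: 0.0
```

Now the last stretch, slower, watching the force.

```bash
python3 -m creep '[{"translation":[3,0,0],"roll":0,"gripper":0},{"translation":[6,0,0],"roll":0,"gripper":0},{"translation":[9,0,0],"roll":0,"gripper":0},{"translation":[12,1,0],"roll":0,"gripper":0}]'; python3 -m creep '[{"translation":[1,0,0],"roll":0,"gripper":0},{"translation":[3,0,0],"roll":0,"gripper":0},{"translation":[4,0,0],"roll":0,"gripper":0},{"translation":[5,0,0],"roll":0,"gripper":0}]';python3 -m creep '[{"translation":[1,0,0],"roll":0,"gripper":0},{"translation":[2,0,0],"roll":0,"gripper":0},{"translation":[2,0,0],"roll":0,"gripper":0}]'
```

```text
time: 34.3
position: [0.483, 0.3137, 0.0537]
tool_rot: [1.0, -0.002, -0.0, -0.0]
ft_force: [-0.9, 0.9, 0.3]
grip_width: 0.0006
grip_force: 0.6
time: 34.63
position: [0.4882, 0.3134, 0.0537]
tool_rot: [1.0, -0.002, -0.0, 0.0]
ft_force: [-0.9, -0.2, 0.3]
grip_width: 0.0006
grip_force: 0.5
time: 34.88
position: [0.4905, 0.3135, 0.0537]
tool_rot: [1.0, -0.002, 0.0, -0.0]
ft_force: [-0.1, -0.9, -0.4]
grip_width: 0.0008
grip_force: 0.4
```

```bash
python3 -m creep '[{"translation":[1,0,0],"roll":0,"gripper":0},{"translation":[2,0,0],"roll":0,"gripper":0},{"translation":[3,0,0],"roll":0,"gripper":0},{"translation":[3,0,0],"roll":0,"gripper":0}]'; python3 -m creep '[{"translation":[1,0,0],"roll":0,"gripper":0},{"translation":[2,0,0],"roll":0,"gripper":0},{"translation":[3,0,0],"roll":0,"gripper":0},{"translation":[3,0,0],"roll":0,"gripper":0}]'; python3 -m creep '[{"translation":[1,0,0],"roll":0,"gripper":0},{"translation":[2,0,0],"roll":0,"gripper":0},{"translation":[2,0,0],"roll":0,"gripper":0}]'
```

```text
time: 35.22
position: [0.4937, 0.3135, 0.0537]
tool_rot: [1.0, -0.002, 0.0, -0.0]
ft_force: [-1.4, -0.5, -0.8]
grip_width: 0.0008
grip_force: 0.4
time: 35.55
position: [0.4941, 0.3134, 0.0535]
tool_rot: [1.0, -0.002, -0.002, 0.0]
ft_force: [-5.4, 0.3, 3.0]
grip_width: 0.0004
grip_force: 2.7
time: 35.8
position: [0.4943, 0.3133, 0.0534]
tool_rot: [1.0, -0.002, -0.004, 0.001]
ft_force: [-8.6, 2.1, 4.7]
grip_width: 0.0003
grip_force: 4.3
```

The drawer is against its stop: position holds at 0.494 while the force rises. I back off and check both the drawer and the pointer.

```bash
python3 -m creep '[{"translation":[-30,0,0],"roll":0,"gripper":0},{"translation":[-60,0,0],"roll":0,"gripper":0},{"translation":[-70,0,-40],"roll":0,"gripper":0},{"translation":[-70,20,-80],"roll":0,"gripper":0},{"translation":[-70,60,-120],"roll":0,"gripper":0}]' >/dev/null; python3 -m creep '[{"translation":[0,150,0],"roll":0,"gripper":0},{"translation":[0,150,0],"roll":0,"gripper":0},{"translation":[0,150,0],"roll":0,"gripper":0},{"translation":[0,150,0],"roll":0,"gripper":0},{"translation":[0,150,0],"roll":0,"gripper":0}]'; python3 - <<'E'
from h import *; from w import *
snap("side","s10raw.png");t=snap("top","t10raw.png");cv2.imwrite("pics/f.png",cv2.resize(np.hstack([cv2.imread("pics/s10raw.png")[100:330,130:330],t[100:330,120:360]]),None,fx=1.8,fy=1.8,interpolation=cv2.INTER_CUBIC))
st();meas(cv2.imread("pics/s10raw.png"))
b=t.astype(int)
# red front: pixel rows at several columns
for u in range(142,202,8):
    v=[x for x in range(150,240) if b[x,u,2]-b[x,u,1]>50]; print(u,v)
X=np.array([.998,-.059,0]);Y=np.array([.059,.998,0]);f=np.array([.559,.3065,.077])
for e in(0,-.015):print(e,[proj("top",f+e*X+d*Y).round(1).tolist() for d in(.1,-.1)])
E
```

```text
time: 36.63
position: [0.4289, 0.1123, 0.1615]
tool_rot: [1.0, -0.004, 0.002, 0.001]
ft_force: [0.5, 0.2, -0.3]
grip_width: 0.0002
grip_force: 0.0
36.73 [0.4288 0.1153 0.1613] [ 1.    -0.007  0.003 -0.007 -1.    -0.   ] [-0.   0.1  0.1] 0.0005703308194798266 0.0
259 red 0 v=0.0 green {}
260 red 44 v=142.5 green {}
261 red 162 v=142.3 green {}
262 red 235 v=141.7 green {}
263 red 197 v=140.9 green {}
264 red 124 v=141.2 green {}
265 red 57 v=144.4 green {142: 7}
266 red 56 v=144.4 green {142: 14}
267 red 51 v=144.5 green {141: 16, 142: 29}
268 red 53 v=144.5 green {139: 8, 140: 16, 141: 25, 142: 33}
269 red 42 v=144.5 green {138: 9, 139: 22, 140: 24, 141: 22, 142: 16}
270 red 14 v=144.6 green {138: 13, 139: 21, 140: 16, 141: 7}
271 red 0 v=0.0 green {138: 7, 139: 10}
272 red 0 v=0.0 green {}
273 red 0 v=0.0 green {}
274 red 0 v=0.0 green {}
142 [177, 178, 179]
150 [177, 178, 179, 180]
158 [178, 179, 180]
166 [179, 180, 181]
174 [180, 181, 182]
182 [180, 181, 182, 183]
190 [181, 182, 183, 184]
198 []
0 [[143.2, 176.4], [194.1, 180.8]]
-0.015 [[142.7, 180.2], [193.7, 184.6]]
```

View pics/f.png

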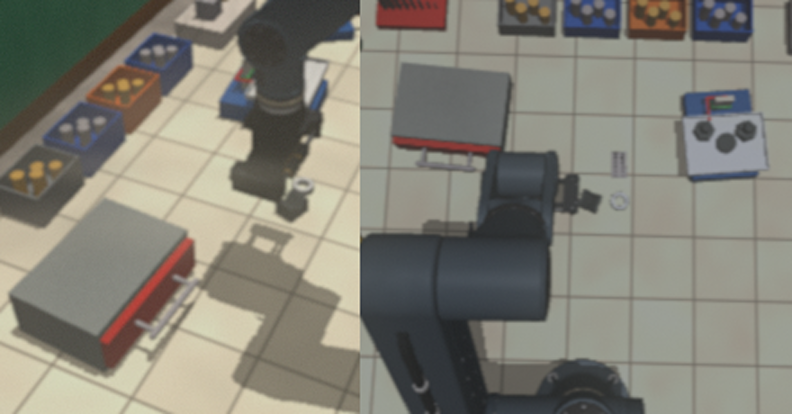

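The final view shows the drawer flush with the cabinet front and the bystanders undisturbed. Before handing in, I fit a rendered band model to the saved pictures to confirm the pointer margin.

```bash
cat > fit.py <<'E'
from w import *
from scipy.optimize import least_squares, nnls
S=8;U0,V0,W,H=255,125,25,27
K=cam("side")
def poly(P,du,dv):
    m=np.zeros((H*S,W*S),np.uint8);uv=np.array([proj("side",p) for p in P])+[du,dv]
    cv2.fillPoly(m,[np.round((uv-[U0-.5,V0-.5])*S*16).astype(np.int32)],1,shift=4);return m.astype(float)
def box(x0,x1,y0,y1,z0,z1,du,dv):
    p=lambda a,b,z:c+a*s+b*y+[0,0,z]
    return [poly([p(x0,y1,z0),p(x1,y1,z0),p(x1,y1,z1),p(x0,y1,z1)],du,dv),poly([p(x0,y0,z0),p(x0,y1,z0),p(x0,y1,z1),p(x0,y0,z1)],du,dv),poly([p(x0,y0,z1),p(x1,y0,z1),p(x1,y1,z1),p(x0,y1,z1)],du,dv)]
def down(m,b): return cv2.resize(cv2.GaussianBlur(m,(0,0),b*S),(W,H),interpolation=cv2.INTER_AREA)
def G(f):
    b=cv2.imread("pics/"+f).astype(float)[V0:V0+H,U0:U0+W];return b[...,1]-np.maximum(b[...,0],b[...,2]),b[...,2]-np.maximum(b[...,0],b[...,1])
obs={.1:G("s0.png")}
a,b_=G("s4raw.png"),G("s10raw.png");obs[.0733]=((a[0]+b_[0])/2,(a[1]+b_[1])/2)
def model(zm,zp,du,dv,cw,ct,bl):
    A=box(-.009,.009,-.023,.023,zm-.005,zm+.005,du,dv)
    col=np.clip(sum(box(-ct,ct,-cw,cw,zm+.005,.12,du,dv)),0,1)
    p=lambda a,b,z:c+a*s+b*y+[0,0,z]
    arm=poly([p(.016,.03,zp-.002),p(-.03,.03,zp-.002),p(-.03,.03,zp+.002),p(.016,.03,zp+.002)],du,dv)
    back=poly([p(.016,.032,zp+.0015),p(.016,-.02,zp+.0015),p(.016,-.02,zp-.0015),p(.016,.032,zp-.0015)],du,dv)
    A[2]=A[2]*(1-np.clip(A[0]+A[1],0,1))*(1-col); 
    return [down(m*(1-arm),bl) for m in A],down(np.clip(arm+back*(1-np.clip(A[0]+col,0,1)),0,1),bl)
def resid(zm,du,dv,cw,ct,bl,sag):
    r=0;V=np.arange(H)[:,None]+V0;Uu=np.arange(W)[None]+U0
    X=[];Yv=[]
    for k,(g,rd) in obs.items():
        F,arm=model(zm,.1 if k==.1 else .1-sag,du,dv,cw,ct,bl)
        lim=147 
        w=((V<146)&(Uu<271.5)&(Uu>262.5)&(V>134)&(rd<8)).ravel()
        X.append(np.array([f.ravel()*w for f in F]).T);Yv.append(np.clip(g,0,None).ravel()*w)
        x,e=nnls(X[-1],Yv[-1]);r+=e**2
    return r
for dv in(-1.0,-.5,0):
    best=min((resid(zm,du,dv,cw,ct,.6,.0267),zm,du,cw,ct) for zm in np.arange(.066,.0841,.002) for du in(-.8,-.4,0,.4) for cw in(.018,) for ct in(.005,.007))
    print(dv,np.round(best,4))
    print({round(zm,3):round(min(resid(zm,du,dv,best[3],best[4],.6,.0267) for du in(-.8,-.4,0,.4))) for zm in np.arange(.066,.0841,.002)})
for cw in(.015,.018,.02):print(cw,proj("side",c-cw*y+.005*s+[0,0,.12]).round(1),proj("side",c+cw*y-.005*s+[0,0,.12]).round(1))
g=cv2.cvtColor(cv2.imread("pics/s4raw.png"),cv2.COLOR_BGR2GRAY)[124:144,260:276];print(g)
E
python3 fit.py
```

```text
Traceback (most recent call last):
  File "fit.py", line 35, in <module>
    best=min((resid(zm,du,dv,cw,ct,.6,.0267),zm,du,cw,ct) for zm in np.arange(.066,.0841,.002) for du in(-.8,-.4,0,.4) for cw in(.018,) for ct in(.005,.007))
  File "fit.py", line 35, in <genexpr>
    best=min((resid(zm,du,dv,cw,ct,.6,.0267),zm,du,cw,ct) for zm in np.arange(.066,.0841,.002) for du in(-.8,-.4,0,.4) for cw in(.018,) for ct in(.005,.007))
              ~~~~~^^^^^^^^^^^^^^^^^^^^^^^^^
  File "fit.py", line 28, in resid
    F,arm=model(zm,.1 if k==.1 else .1-sag,du,dv,cw,ct,bl)
          ~~~~~^^^^^^^^^^^^^^^^^^^^^^^^^^^^^^^^^^^^^^^^^^^
  File "fit.py", line 18, in model
    col=np.clip(sum(box(-ct,ct,-cw,cw,zm+.005,.12,du,dv)),0,1)
                    ~~~^^^^^^^^^^^^^^^^^^^^^^^^^^^^^^^^^
  File "fit.py", line 10, in box
    return [poly([p(x0,y1,z0),p(x1,y1,z0),p(x1,y1,z1),p(x0,y1,z1)],du,dv),poly([p(x0,y0,z0),p(x0,y1,z0),p(x0,y1,z1),p(x0,y0,z1)],du,dv),poly([p(x0,y0,z1),p(x1,y0,z1),p(x1,y1,z1),p(x0,y1,z1)],du,dv)]
                                                                          ~~~~^^^^^^^^^^^^^^^^^^^^^^^^^^^^^^^^^^^^^^^^^^^^^^^^^^^^^^^^^
  File "fit.py", line 6, in poly
    m=np.zeros((H*S,W*S),np.uint8);uv=np.array([proj("side",p) for p in P])+[du,dv]
                                                ~~~~^^^^^^^^^^
  File "h.py", line 10, in proj
    K,Rm,t=cam(n); p=K@(Rm@np.array(P,float)+t); return p[:2]/p[2]
           ~~~^^^
  File "h.py", line 5, in cam
    i=viewer.camera_info(n); K=np.array(i["intrinsics"]);Rm=cv2.Rodrigues(np.array(i["rvec"],float))[0];t=np.array(i["tvec"],float).ravel()
ValueError: time passes only in moves, steps and waits
```

```bash
sed -i '1a import functools' h.py; sed -i 's/^def cam(n)/@functools.lru_cache(None)\ndef cam(n)/' h.py; python3 fit.py
```

```text
-1.0 [ 2.4046645e+03  7.0000000e-02 -8.0000000e-01  1.8000000e-02
  5.0000000e-03]
{np.float64(0.066): 3630, np.float64(0.068): 2939, np.float64(0.07): 2405, np.float64(0.072): 2415, np.float64(0.074): 2537, np.float64(0.076): 2598, np.float64(0.078): 2906, np.float64(0.08): 3638, np.float64(0.082): 4297, np.float64(0.084): 5429}
-0.5 [ 2.3871322e+03  7.4000000e-02 -8.0000000e-01  1.8000000e-02
  5.0000000e-03]
{np.float64(0.066): 4851, np.float64(0.068): 3864, np.float64(0.07): 3013, np.float64(0.072): 2561, np.float64(0.074): 2387, np.float64(0.076): 2537, np.float64(0.078): 2602, np.float64(0.08): 2953, np.float64(0.082): 3501, np.float64(0.084): 4300}
0 [ 2.3659812e+03  7.6000000e-02 -8.0000000e-01  1.8000000e-02
  5.0000000e-03]
{np.float64(0.066): 6353, np.float64(0.068): 5020, np.float64(0.07): 4000, np.float64(0.072): 3205, np.float64(0.074): 2554, np.float64(0.076): 2366, np.float64(0.078): 2525, np.float64(0.08): 2649, np.float64(0.082): 2864, np.float64(0.084): 3452}
0.015 [268.  127.7] [267.9 132.2]
0.018 [268.3 127.3] [267.6 132.6]
0.02 [268.5 127.1] [267.4 132.9]
[[188 
[... 634 characters left out ...]
 126 169 205 213 212 213 212]
 [209 210 207 194 160 126 111 106 104 123 171 205 213 212 211 211]
 [209 209 209 190 156 121 105 105 105 125 167 202 213 214 213 204]
 [208 210 204 178 140 113 106 104 106 119 151 183 198 202 202 194]
 [209 207 194 161 126 109 107 107 107 111 129 148 158 167 176 173]
 [209 199 173 140 116 107 105 110 110 110 111 112 120 138 155 158]
 [201 184 152 123 106 107 108 109 110 110 106 106 118 136 152 154]
 [185 161 131 109 106 108 112 112 114 109 105 111 131 148 159 163]
 [166 138 116 107 105 107 110 117 113 107 106 124 143 153 160 163]
 [146 123 109 105 104 106 112 116 114 107 114 138 151 150 144 135]
 [130 111 106 104 106 104 110 112 109 107 126 148 151 141 127 110]]
```

The fit puts the band's middle at 0.074–0.076 and the pointer at 0.073–0.076 under the same image offset, so it sits well inside the band.

```bash
python3 -c "
from rig import hand_in
print(hand_in())"
```

```text
the job is handed in; nothing more can be done
None
```

The job is handed in: two thick blanks rest on the pan with the pointer measured about 1 mm from the green band's middle, and the other five blanks (one thick, four thin; one thin one lying on its side) are in the drawer, pushed fully shut.

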